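# Clip the climate logger onto the snap hook

### The job

Hang the white climate logger on the brass snap hook of the stand: hold it by its case, push its wire eye gently against the hook's sprung gate until the eye's end bar has passed inside and the gate has snapped shut behind it, then let go so that the logger hangs still, eye up. The hook is light and swings back a little before it resists: feel your way, never force it, keep the gripper itself off it, and leave the pots and the yellow tub where they are.

Things in the scene. Friction and masses are not known exactly. Their poses are not given: they have to be found in the camera images.
- logger_center (a point): Centre of the climate logger's case: a white plastic box 80 mm long (x) by 34 mm wide (y) by 24 mm thick (z), about 70 to 120 g. It starts lying flat on the bench, so this point is 12 mm above it. x points along the case to the wire eye, z out of the face with the grey display.
- eye_bar (a point): Middle of the end bar of the logger's steel wire eye, 70 mm from the case centre along the logger's x, at mid-thickness. The eye is a rectangular loop of 5 mm round wire in the logger's x-y plane: end bar 23 mm long along y, two side wires back to the case, clear opening 18 mm (y) by 27.5 mm (x). Axes as the logger's.
- stand: Fixed laboratory stand. Origin on the bench straight under the hook's swivel pin; its -x side is the front, where the hook's gate is, and nothing stands there. A 10 mm steel cross bar runs along y, 246 mm above the bench, from y = -20 mm to a clamp on an upright 14 mm post (285 mm tall) at x = 20, y = 160 mm, on a 120 x 100 mm base plate.
- hook: Brass snap hook, 81 mm tall, of 6 mm round bar in its own x-z plane. Origin at its swivel pin, 240 mm above the bench; z up, -x to the gate side. The spine (x = 15 mm) goes down, round the bottom and up to a nose on the -x side. It hangs loosely: pushed to +x it first gives almost freely by several mm, how far is to be felt, then stands firm. It stays about where it is left.
- hook_nose (a point): Top of the hook's upward-pointing nose, at x = -15, z = -53 mm in the hook's frame; the nose is a 6 mm bar (x from -18 to -12 mm). Axes as the hook's. More than about 15 N on the hook or gate from the logger spoils it, and the gripper itself should keep off them.
- hook_seat (a point): Lowest point of the inner surface of the hook's bend, at x = 0, z = -75 mm in the hook's frame; the eye's end bar finally rests here. Axes as the hook's. When the bar has gone down past the gate's lower end, the gate springs shut above it.
- gate (a joint): Sprung 5 mm steel gate bar hinged at x = -9, z = -20 mm in the hook's frame, hanging to z = -59.5 mm just behind (+x of) the nose. 0 shut; opens inward (+x) to a stop at 0.36 rad. Pushed 8 mm above the nose top it takes 1 N to start, 3 N where it has given 5 mm and the eye's bar can just go down behind the nose, 5 N at the stop (9 mm); then force rises steeply.
- pot_a (a point): Seedling pot, black, 70 x 70 x 72 mm, with a seedling and a label: leave alone. Point at mid-height, 36 mm up.
- pot_b (a point): Seedling pot, terracotta colour, 70 x 70 x 72 mm, with a seedling and a label: leave alone. Point at mid-height, 36 mm up.
- tub (a point): Open yellow tub 100 x 75 x 35 mm: leave alone. Point at the centre, half-way up.
Things that resemble listed ones, but are neither listed nor needed, are in the scene too. What is meant by the part that bears logger_center is not blue, and is the larger of those in its own colour.

How it is judged:
On the way, in this order (a step that is already met when the one before it is completed fails the run):
1. the logger is lifted off the bench (height (world z) of logger_center above 0.06 m), for 0.1 s.
2. the logger's eye presses the gate inward (value of joint gate above 0.08 rad and contact force between logger and hook above 0.5 N), for 0.04 s.
3. the end bar of the eye is inside the hook and the gate has shut behind it (x of eye_bar in the frame of hook_seat between -0.013 and 0.013 m and y of eye_bar in the frame of hook_seat between -0.008 and 0.008 m and z of eye_bar in the frame of hook_seat between -0.002 and 0.013 m and value of joint gate below 0.05 rad), for 0.2 s.
At the end, for the whole second after the job is handed in: The eye's end bar lies in the hook's bend (its middle within 13 mm of the seat in x, 8 mm in y, and not more than 13 mm above it), the gate is shut (below 0.05 rad), and the logger hangs released from the hook, within 0.35 rad of upright with its eye up, nearly still (under 0.06 m/s and 1 rad/s) (all of step 3 and angle between logger_center's own x axis and vertical below 0.35 rad and height (world z) of eye_bar above 0.14 m and linear speed of logger below 0.06 m/s and angular speed of logger below 1 rad/s and height (world z) of logger_center below 0.12 m); the robot touches nothing.
It fails at once if more than 15 N between the logger and the hook with its gate (contact force between logger and hook above 15 N).
It fails at once if the robot itself pushes on the hook or gate with more than 2 N (contact force between any of the fingers, the arm and hook above 2 N).
It fails at once if a pot or the yellow tub is shifted by more than 15 mm (distance of any of pot_a, pot_b, tub from where it was at the start of the episode above 0.015 m).
It also fails if it takes over 72 s, if anything falls off the work surface, if the arm or the gripper's body presses on something with over 40 N, if the wrist force passes 120 N, or if a joint passes its speed limit or range.

### The arm

A 6-joint arm with a two-finger parallel gripper is mounted at the origin on the work surface. World frame = base frame: x ahead of the robot, y to its left, z up, the work surface at z = 0. Lengths are in m, angles in rad, forces in N, time in s.
With the tool pointing down it reaches from about 0.35 to 0.975 m from the base axis. Payload 4.9 kg.
Tool frame: the origin (TCP) lies at the very end of the fingers, on their centre line; the grasp point (between the pads) lies 19 mm behind it; x points along the fingers, y is the direction in which the jaws open and shut, and the axes are right-handed (so a half turn about x gives the same grasp; the last joint's range is limited). The gripper opens to 85 mm and grips with 20 to 120 N. Pads are 22 mm wide; open, the fingers measure 114 mm over their backs; the gripper's body (76 mm by 85 mm) begins 54 mm behind the grasp point. The pads swing forward as they close: fully open they stand 13 mm farther back than shut.
Start: joints at [-1.455, 0.053, 1.613, -0, 1.476, -0.119], TCP at [0.145, -0.608, 0.231] pointing down, gripper open.
Joint ranges: [-3.01, 3.01], [-1.01, 2.22], [0.06, 2.58], [-1.02, 4.17], [0.09, 2.62], [-3.14, 3.14]. Speed limits (rad/s): [2.57, 2.57, 3.14, 3.14, 3.14, 3.14].

### API

Orientations are given as a rotation vector (axis times angle).
In Python, from station import ctrl gives the robot as it stands. The module is installed in compiled form; this text tells all that it offers.
- The arm moves only by the shell command python3 -m handwheel 'ROWS' [FORCE]. ROWS is JSON, one flat list of numbers, 7 for each row, row after row: the opening, from 0 (shut) to 1 (fully open), then the shift along the tool's x, y, z in m, then the turn, a rotation vector about the tool's x, y, z in degrees. A call has 1 to 12 rows; each row is the pose to reach, as a shift and turn from the pose commanded when the call began, along the tool's axes at that moment; what a row does not reach only later rows make up. A row lasts 1/12 s, in which the tool goes at most 41.7 mm and 7.16 degrees, less where a joint would pass 70% of its speed; a pose out of reach is approached as far as the arm can. A call with a gripper value outside its range is refused whole. The fingers move at their own pace and stop on an object; FORCE is the grip in N (left out, the last holds). Time passes only in rows, so rows that repeat a pose let the fingers close. It gives the time, the measured TCP pose, the force and the opening at its end, in the units of the state.
- ctrl.get_obs(): the state, without advancing time (a new reading comes with each control period).
- ctrl.get_image(name): name is "side" or "top"; returns (picture, depth): 384x512x3 uint8, blue, green, red; 384x512 float32, m along the optical axis (not along the pixel's ray), 0 where there is no reading.
- ctrl.camera_params(name): a dict with "fov_y" (degrees; the focal length in pixels is half the picture's height over the tangent of half this angle, whatever the lens; pixels are square), "cx", "cy" (the principal point, pixels), "R" (3x3) and "t" (3): a world point X has camera coordinates R X + t. Camera axes: x right, y down, z forward; pixel columns grow to the right and rows downward; lengths in m; the calibration is good to about 2 mm. A picture is of the moment at which its call begins. camera_params takes no time and is no camera call.
- ctrl.finish_job(): hands the job in, once; it reports no verdict.
The state is a dict: "t": time; "q": joint angles; "dq": joint speeds; "effort": joint torques, N m; "tool_pos": TCP position; "tool_rot": TCP orientation; "contact_force": force on the tool from outside, world axes, zero at the start; "wrist_torque": the same for the moment, N m; "opening": finger opening in m.
Only numpy, scipy, OpenCV 4.12 (cv2) and the standard library are available. Lean on these libraries where they do the work, as an engineer would, in place of code of your own. Each camera call takes 0.05 s, during which the arm holds its last target.

## Working session

There is one attempt and no reset: what is moved stays moved. The work goes in short steps, Python scripts to look and compute and a shell command to move; the robot and the scene stay as the last step left them, time stands still between calls to the robot, and variables do not carry over. Pictures are saved under pics/ and viewed, and the job is handed in when it is done.

```bash
ls; mkdir -p pics; python3 - <<'E'
from station import ctrl
import cv2,numpy as np
print(ctrl.get_obs())
for n in("side","top"):
    im,d=ctrl.get_image(n); cv2.imwrite(f"pics/{n}0.png",im); np.savez(f"pics/{n}0.npz",im=im,d=d)
    print(n,ctrl.camera_params(n))
E
```

```text
pics
{'t': 0.0, 'q': array([-1.45500224e+00,  5.33465669e-02,  1.61429798e+00, -8.15047827e-06,
        1.47597087e+00, -1.18984931e-01]), 'dq': array([-0.00101943, -0.00055159,  0.00024614, -0.00133209, -0.00012805,
        0.00093703]), 'effort': array([ 3.41464411e-04, -3.93683374e+01, -3.70175314e+01, -4.83880319e-05,
        7.17724470e-03, -1.06565658e-06]), 'tool_pos': array([ 0.14532811, -0.60723475,  0.23006701]), 'tool_rot': array([ 2.09778898,  0.24953368, -2.0977993 ]), 'contact_force': array([ 0.36944535, -0.5334149 ,  0.86844131]), 'wrist_torque': array([0.01371909, 0.03177806, 0.02060872]), 'opening': 0.08537755187755643}
side {'fov_y': 50.72513695171636, 'cx': 255.6842333307326, 'cy': 187.66386817939147, 'R': array([[-0.99460913, -0.10117444, -0.02272454],
       [-0.03925172,  0.57017844, -0.82058263],
       [ 0.09597904, -0.815267  , -0.57107596]]), 't': array([0.48290729, 0.21264285, 0.80913934])}
top {'fov_y': 47.723998529959985, 'cx': 258.88662228624446, 'cy': 192.59528572109065, 'R': array([[-0.00488058, -0.99997547,  0.00502425],
       [-0.99057395,  0.00414678, -0.13691625],
       [ 0.13689206, -0.00564512, -0.99056988]]), 't': array([-0.12503792,  0.54589584,  0.94078424])}
```

View pics/side0.png

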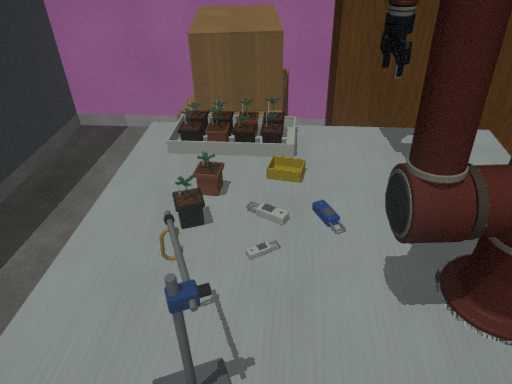

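View pics/top0.png

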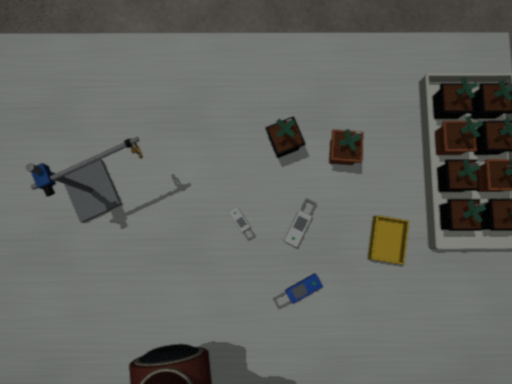

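```bash
cat > h.py <<'E'
import numpy as np,cv2
from station import ctrl
from scipy.spatial.transform import Rotation as Rn
def cam(n):
    p=ctrl.camera_params(n); f=192/np.tan(np.radians(p["fov_y"]/2)); return f,p["cx"],p["cy"],np.array(p["R"]),np.array(p["t"])
def ray(n,u,v):
    f,cx,cy,R,t=cam(n); return -R.T@t, R.T@np.array([(u-cx)/f,(v-cy)/f,1])
def plane(n,u,v,z):
    o,d=ray(n,u,v); return o+d*(z-o[2])/d[2]
def depthpt(n,u,v,D):
    o,d=ray(n,u,v); return o+d*D
def tri(us,vs,ut,vt):
    o1,d1=ray("side",us,vs);o2,d2=ray("top",ut,vt)
    s=np.linalg.lstsq(np.c_[d1,-d2],o2-o1,rcond=None)[0]
    a=o1+d1*s[0];b=o2+d2*s[1]; return (a+b)/2,np.linalg.norm(a-b)
def proj(n,X):
    f,cx,cy,R,t=cam(n); c=R@np.asarray(X)+t; return np.array([f*c[0]/c[2]+cx,f*c[1]/c[2]+cy])
def crop(im,x0,y0,x1,y1,k,name):
    cv2.imwrite(name,cv2.resize(im[y0:y1,x0:x1],None,fx=k,fy=k,interpolation=cv2.INTER_NEAREST))
E
python3 - <<'E'
from h import *
s=np.load("pics/side0.npz")["im"];t=np.load("pics/top0.npz")["im"]
a=cv2.resize(t[190:270,220:330],None,fx=6,fy=6,interpolation=0)
cv2.imwrite("pics/c1.png",a)
crop(s,230,190,300,265,8,"pics/c2.png")
crop(t,20,120,200,230,4,"pics/c3.png")
crop(s,140,200,230,384,3,"pics/c4.png")
E
```

```text
(no output)
```

View pics/c1.png

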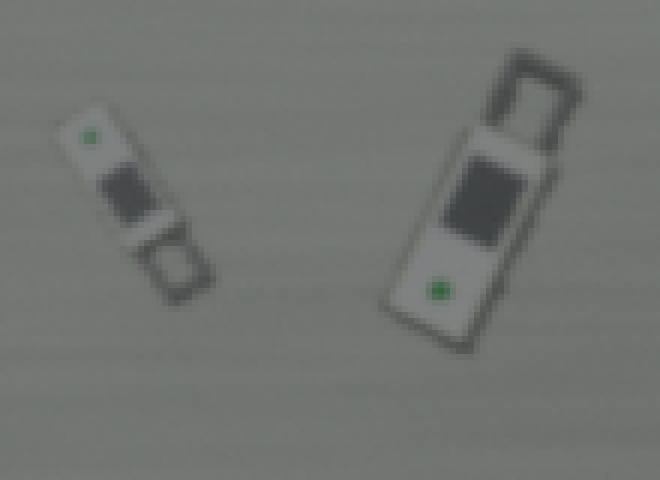

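View pics/c2.png

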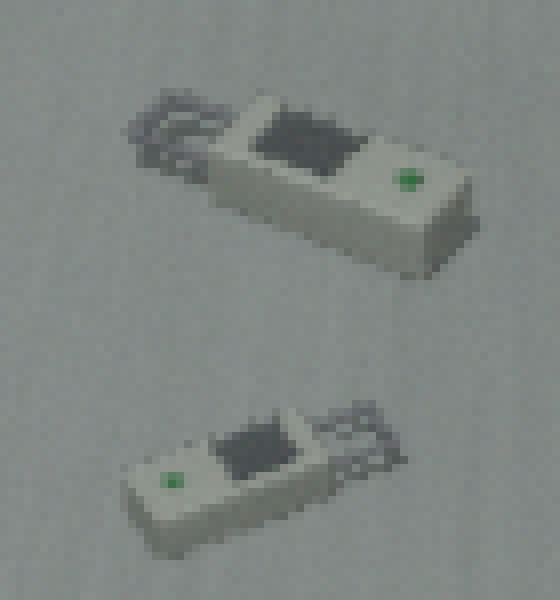

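View pics/c3.png

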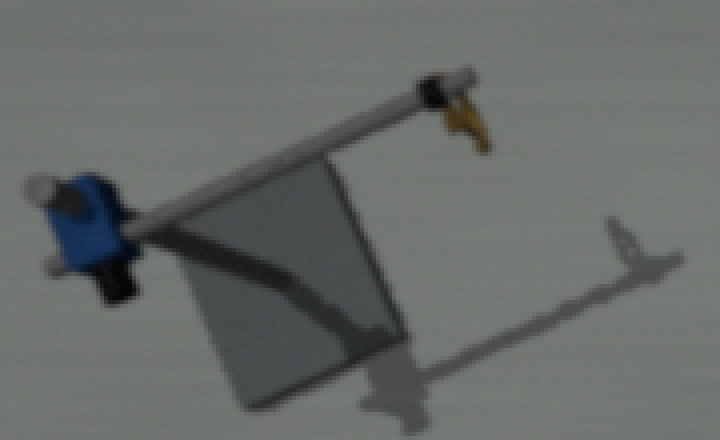

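View pics/c4.png

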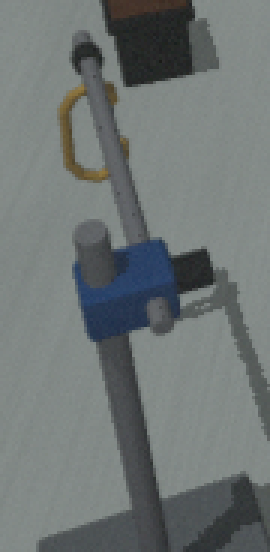

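```bash
python3 - <<'E'
from h import *
S=np.load("pics/side0.npz");T=np.load("pics/top0.npz")
np.set_printoptions(precision=4,suppress=True)
for n,A,roi in (("top",T,(270,190,330,260)),("side",S,(240,195,295,228))):
    im,d=A["im"],A["d"];x0,y0,x1,y1=roi
    V,U=np.mgrid[y0:y1,x0:x1]
    P=np.array([depthpt(n,u,v,d[v,u]) for u,v in zip(U.ravel(),V.ravel())]).reshape(y1-y0,x1-x0,3)
    print(n,"bench z",np.median(P[...,2]))
    m=(P[...,2]>0.018)&(P[...,2]<0.06)
    q=P[m]; print(len(q),np.median(q[:,2]),np.percentile(q[:,2],[5,95]))
    print(cv2.minAreaRect(q[:,:2].astype(np.float32)*1000), q.mean(0))
    e=P[(P[...,2]>0.006)&(P[...,2]<0.018)]; print("mid z pts",len(e))
    # colour mask
    b=im[y0:y1,x0:x1].astype(int).sum(2); print(np.percentile(b,[5,50,90,99]))
# hook brass
for n,A,roi in (("top",T,(120,130,160,170)),("side",S,(150,215,190,270))):
    im,d=A["im"],A["d"];x0,y0,x1,y1=roi
    h=cv2.cvtColor(im,cv2.COLOR_BGR2HSV)[y0:y1,x0:x1]
    m=(h[...,1]>110)&(h[...,0]>10)&(h[...,0]<30)
    ys,xs=np.nonzero(m)
    q=np.array([depthpt(n,u+x0,v+y0,d[v+y0,u+x0]) for u,v in zip(xs,ys)])
    q=q[(q[:,2]>0.12)&(q[:,2]<.3)]
    print(n,len(ys),len(q)); print(np.c_[xs+x0,ys+y0][:3]); print(q.min(0),q.max(0),q.mean(0)); 
    c=q[:,:2]-q[:,:2].mean(0);w,v=np.linalg.eigh(c.T@c);print("dir",v[:,1],np.sqrt(w/len(q)))
# cross bar: top
im,d=T["im"],T["d"]
for n,A,roi in (("top",T,(25,130,145,195)),("side",S,(155,205,210,310))):
    d=A["d"];x0,y0,x1,y1=roi
    V,U=np.mgrid[y0:y1,x0:x1]
    P=np.array([depthpt(n,u,v,d[v,u]) for u,v in zip(U.ravel(),V.ravel())])
    q=P[(P[:,2]>.236)&(P[:,2]<.262)]
    q=q[(np.abs(q[:,1]-np.median(q[:,1]))<.2)]
    print(n,len(q),q.min(0),q.max(0))
    np.save(f"pics/bar_{n}.npy",q)
    m=q[:,:2].mean(0);c=q[:,:2]-m;w,v=np.linalg.eigh(c.T@c);print(m,"dir",v[:,1],np.sqrt(w/len(q)))
E
```

```text
Traceback (most recent call last):
  File "h.py", line 11, in depthpt
    o,d=ray(n,u,v); return o+d*D
        ~~~^^^^^^^
  File "h.py", line 7, in ray
    f,cx,cy,R,t=cam(n); return -R.T@t, R.T@np.array([(u-cx)/f,(v-cy)/f,1])
                ~~~^^^
  File "h.py", line 5, in cam
    p=ctrl.camera_params(n); f=192/np.tan(np.radians(p["fov_y"]/2)); return f,p["cx"],p["cy"],np.array(p["R"]),np.array(p["t"])
ValueError: time passes only in moves, steps and waits
```

```bash
sed -i 's/^def cam(n):/import functools\n@functools.lru_cache(None)\ndef cam(n):/' h.py; cat > m1.py <<'E'
from h import *
S=np.load("pics/side0.npz");T=np.load("pics/top0.npz")
np.set_printoptions(precision=4,suppress=True)
def cloud(n,A,roi):
    d=A["d"];x0,y0,x1,y1=roi
    V,U=np.mgrid[y0:y1,x0:x1]
    return np.array([depthpt(n,u,v,d[v,u]) for u,v in zip(U.ravel(),V.ravel())])
for n,A,roi in (("top",T,(270,190,330,260)),("side",S,(240,195,295,228))):
    P=cloud(n,A,roi)
    print(n,"bench z",np.median(P[...,2]))
    q=P[(P[...,2]>0.018)&(P[...,2]<0.06)]; print(len(q),np.median(q[:,2]),np.percentile(q[:,2],[5,95]))
    print(cv2.minAreaRect(q[:,:2].astype(np.float32)*1000), q.mean(0))
for n,A,roi in (("top",T,(120,130,160,170)),("side",S,(150,215,190,270))):
    im,d=A["im"],A["d"];x0,y0,x1,y1=roi
    h=cv2.cvtColor(im,cv2.COLOR_BGR2HSV)[y0:y1,x0:x1]
    m=((h[...,1]>110)&(h[...,0]>10)&(h[...,0]<30)).ravel()
    q=cloud(n,A,roi)[m]; q=q[(q[:,2]>0.12)&(q[:,2]<.3)]
    print(n,m.sum(),len(q)); print(q.min(0),q.max(0),q.mean(0)); 
    c=q[:,:2]-q[:,:2].mean(0);w,v=np.linalg.eigh(c.T@c);print("dir",v[:,1],np.sqrt(w/len(q)))
    if n=="side": print(q[::6])
for n,A,roi in (("top",T,(25,130,145,195)),("side",S,(155,205,210,310))):
    q=cloud(n,A,roi); q=q[(q[:,2]>.240)&(q[:,2]<.256)]
    print(n,len(q),q.min(0),q.max(0))
    m=q[:,:2].mean(0);c=q[:,:2]-m;w,v=np.linalg.eigh(c.T@c);print(m,"dir",v[:,1],np.sqrt(w/len(q)))
E
python3 m1.py
```

```text
top bench z 0.001008450796058824
529 0.024515464541083665 [0.0211 0.0275]
((479.49212646484375, -221.14930725097656), (33.562347412109375, 110.07625579833984), 62.64701461791992) [ 0.466  -0.2139  0.0245]
side bench z -0.0007868086088903548
296 0.02245642474470061 [0.0191 0.0244]
((466.4462890625, -213.63668823242188), (37.10208511352539, 80.48707580566406), 62.07429504394531) [ 0.4654 -0.211   0.0222]
top 47 47
[0.5977 0.0998 0.1653] [0.6227 0.1155 0.2477] [0.6065 0.1071 0.198 ]
dir [-0.8608 -0.5089] [0.0016 0.0088]
side 107 107
[0.5956 0.1024 0.1614] [0.6256 0.1204 0.2274] [0.6168 0.1155 0.1957]
dir [-0.9056 -0.4242] [0.0012 0.0085]
[[0.5999 0.1024 0.2219]
 [0.6128 0.1131 0.226 ]
 [0.6112 0.1137 0.2246]
 [0.5956 0.108  0.2185]
 [0.621  0.1164 0.22  ]
 [0.6179 0.1168 0.2184]
 [0.62   0.1173 0.2144]
 [0.6226 0.1183 0.2065]
 [0.6202 0.1178 0.2019]
 [0.6239 0.1193 0.1965]
 [0.596  0.1052 0.1831]
 [0.6233 0.1201 0.1884]
 [0.6243 0.1204 0.1818]
 [0.6212 0.1174 0.1745]
 [0.6187 0.1167 0.1694]
 [0.6207 0.1169 0.1672]
 [0.6127 0.1113 0.1623]
 [0.6146 0.1158 0.1643]]
top 756 [0.5146 0.0897 0.2403] [0.6195 0.2772 0.256 ]
[0.5675 0.1864] dir [-0.4577  0.8891] [0.0082 0.0601]
side 1050 [0.5138 0.0893 0.24  ] [0.6186 0.2773 0.256 ]
[0.5577 0.2146] dir [-0.4177  0.9086] [0.0113 0.0626]
```

```bash
cat >> m1.py <<'E'
print("-----")
for n,A,roi in (("top",T,(25,130,145,195)),("side",S,(155,205,210,310))):
    q=cloud(n,A,roi); q=q[(q[:,2]>.243)&(q[:,2]<.258)&(q[:,1]>.09)&(q[:,1]<.20)]
    m=q[:,:2].mean(0)
    for _ in range(3):
        m=q[:,:2].mean(0);c=q[:,:2]-m;w,v=np.linalg.eigh(c.T@c); r=np.abs(c@v[:,0]); q=q[r<.007]
    d=v[:,1]*np.sign(v[1,1]);print(n,len(q),m,d,np.degrees(np.arctan2(-d[0],d[1])),"res",np.sqrt(w[0]/len(q)),"zmax",np.percentile(q[:,2],90))
    s=(q[:,:2]-m)@d; print("end",m+d*s.min(),"z",q[:,2].mean())
R=Rn.from_rotvec(ctrl.get_obs()["tool_rot"]).as_matrix();print(R)
E
python3 m1.py | sed -n '/-----/,$p'
```

```text
-----
top 404 [0.5892 0.1439] [-0.4267  0.9044] 25.25708487426226 res 0.0028700057436872456 zmax 0.25329592908893434
end [0.6146 0.0901] z 0.2506698722735742
side 371 [0.5887 0.1482] [-0.4335  0.9012] 25.686785490333197 res 0.0030440939508883436 zmax 0.2505646106538864
end [0.6169 0.0896] z 0.24887700700748827
[[-0.0002  0.2326 -0.9726]
 [ 0.0018 -0.9726 -0.2326]
 [-1.     -0.0018 -0.0002]]
```

```bash
cat > k.py <<'E'
from h import *
C=np.array([[0,-1,0],[0,0,-1],[1,0,0.]]) # columns: tool x,y,z in flange frame
def Rq(q): return (Rn.from_euler('ZYZYZ',[q[0],q[1]+q[2],q[3],q[4],q[5]]) if 0 else Rn.from_rotvec([0,0,q[0]])*Rn.from_rotvec([0,q[1]+q[2],0])*Rn.from_rotvec([0,0,q[3]])*Rn.from_rotvec([0,q[4],0])*Rn.from_rotvec([0,0,q[5]])).as_matrix()@C
def wrist(q1,p,R): # returns q4,q5,q6
    M=Rn.from_matrix((Rn.from_rotvec([0,0,q1])*Rn.from_rotvec([0,p,0])).as_matrix().T@R@C.T)
    return M.as_euler('ZYZ')
def target(th,opt,yaw=25.5): # th tilt from vertical deg
    y=np.radians(yaw);sx=np.array([np.cos(y),np.sin(y),0]);sy=np.array([-np.sin(y),np.cos(y),0]);z=np.array([0,0,1.])
    a=np.radians(th); lx=np.sin(a)*sx+np.cos(a)*z; tx=np.cos(a)*sx-np.sin(a)*z
    tz=lx if opt=="A" else -lx
    return np.c_[tx,np.cross(tz,tx),tz]
E
python3 - <<'E'
from k import *
np.set_printoptions(precision=3,suppress=True)
o=ctrl.get_obs();print(Rq(o["q"])-Rn.from_rotvec(o["tool_rot"]).as_matrix())
for opt in "AB":
  for p in (1.7,2.0,2.3):
    for th in (90,60,45,20,0): print(opt,p,th,wrist(0.0,p,target(th,opt)))
E
```

```text
[[-0. -0.  0.]
 [ 0.  0.  0.]
 [ 0. -0.  0.]]
A 1.7 90 [ 0.     1.442 -2.016]
A 1.7 60 [ 0.263  0.977 -2.112]
A 1.7 45 [ 0.457  0.761 -2.238]
A 1.7 20 [ 1.054  0.484 -2.733]
A 1.7 0 [1.835 0.462 2.848]
A 2.0 90 [ 0.     1.142 -2.016]
A 2.0 60 [ 0.345  0.691 -2.232]
A 2.0 45 [ 0.679  0.506 -2.511]
A 2.0 20 [1.674 0.419 2.867]
A 2.0 0 [2.288 0.608 2.326]
A 2.3 90 [ 0.     0.842 -2.016]
A 2.3 60 [ 0.558  0.419 -2.48 ]
A 2.3 45 [ 1.247  0.327 -3.127]
A 2.3 20 [2.225 0.535 2.252]
A 2.3 0 [2.52  0.832 2.02 ]
B 1.7 90 [-0.     1.442  1.126]
B 1.7 60 [0.263 0.977 1.03 ]
B 1.7 45 [0.457 0.761 0.903]
B 1.7 20 [1.054 0.484 0.409]
B 1.7 0 [ 1.835  0.462 -0.293]
B 2.0 90 [0.    1.142 1.126]
B 2.0 60 [0.345 0.691 0.909]
B 2.0 45 [0.679 0.506 0.631]
B 2.0 20 [ 1.674  0.419 -0.275]
B 2.0 0 [ 2.288  0.608 -0.816]
B 2.3 90 [0.    0.842 1.126]
B 2.3 60 [0.558 0.419 0.661]
B 2.3 45 [1.247 0.327 0.015]
B 2.3 20 [ 2.225  0.535 -0.889]
B 2.3 0 [ 2.52   0.832 -1.122]
```

```bash
python3 -m handwheel '[0.7,0.05,-0.314,-0.398,41,0,0, 0.7,0.05,-0.314,-0.398,41,0,0, 0.7,0.05,-0.314,-0.398,41,0,0, 0.7,0.05,-0.314,-0.398,41,0,0, 0.7,0.05,-0.314,-0.398,41,0,0, 0.7,0.05,-0.314,-0.398,41,0,0, 0.7,0.05,-0.314,-0.398,41,0,0, 0.7,0.05,-0.314,-0.398,41,0,0, 0.7,0.05,-0.314,-0.398,41,0,0, 0.7,0.05,-0.314,-0.398,41,0,0, 0.7,0.05,-0.314,-0.398,41,0,0, 0.7,0.05,-0.314,-0.398,41,0,0]' 60
```

```text
t: 1.1
tool_pos: [0.4523, -0.2177, 0.1821]
tool_rot: [-1.953, 0.479, 1.953]
contact_force: [0.3, -1.5, 0.2]
opening: 0.0598
```

```bash
cat >> k.py <<'E'
def delta(pos,R,o=None):
    o=o or ctrl.get_obs(); R0=Rn.from_rotvec(o["tool_rot"]).as_matrix()
    print("q",np.round(o["q"],3),"F",np.round(o["contact_force"],1),"pos",np.round(o["tool_pos"],4),"op",round(o["opening"],4))
    print("shift mm",np.round(R0.T@(np.array(pos)-o["tool_pos"])*1000,1),"turn deg",np.round(np.degrees(Rn.from_matrix(R0.T@R).as_rotvec()),1))
def down(ang): # tool down, tool z heading ang deg
    a=np.radians(ang);tz=np.array([np.cos(a),np.sin(a),0]);tx=np.array([0,0,-1.]);return np.c_[tx,np.cross(tz,tx),tz]
E
python3 - <<'E'
from k import *
delta([.459,-.209,.18],down(152.4))
im,d=ctrl.get_image("top");crop(im,230,150,390,280,4,"pics/g1.png")
im,d=ctrl.get_image("side");crop(im,200,130,360,250,4,"pics/g2.png")
delta([.459,-.209,.18],down(152.4))
E
```

```text
q [-0.597 -0.212  1.946 -0.     1.408  1.455] F [ 0.3 -1.5  0.2] pos [ 0.4523 -0.2177  0.1821] op 0.0598
shift mm [  2.1 -10.9  -1.9] turn deg [ 0.  0. -0.]
q [-0.592 -0.211  1.946  0.002  1.409  1.452] F [ 0.1 -0.   0.7] pos [ 0.4535 -0.2149  0.1812] op 0.0598
shift mm [ 1.2 -7.8 -2.2] turn deg [0.5 0.1 0.1]
```

View pics/g1.png

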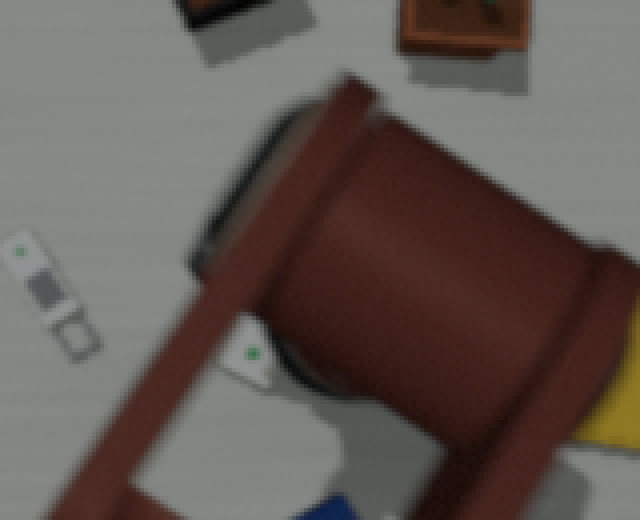

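View pics/g2.png

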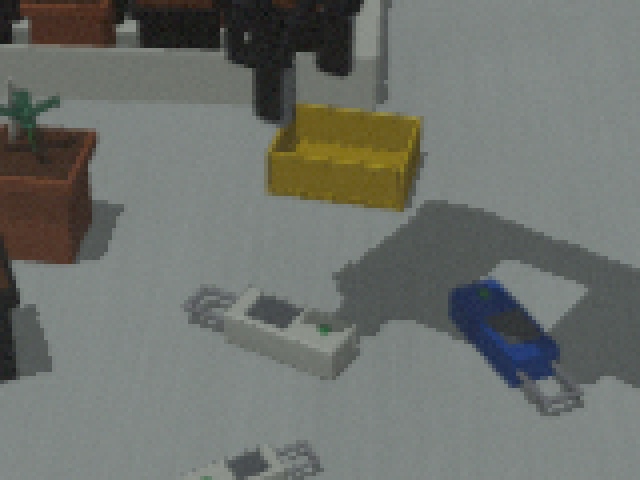

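The wrist is over the large white logger (side crop ≈ (290,330), i.e. about pixel (272,212)); the small white one and the blue one are clear of the fingers.

```bash
python3 -m handwheel '[0.6,0.05,-0.004,-0.002,0,0,0, 0.6,0.1,-0.004,-0.002,0,0,0, 0.6,0.12,-0.004,-0.002,0,0,0, 0.6,0.12,-0.004,-0.002,0,0,0, 0.6,0.12,-0.004,-0.002,0,0,0]'; python3 - <<'E'
from k import *
delta([.459,-.209,.001],down(152.4))
im,d=ctrl.get_image("side");crop(im,220,150,340,250,6,"pics/g3.png")
E
```

```text
t: 1.62
tool_pos: [0.4532, -0.2163, 0.0604]
tool_rot: [-1.946, 0.477, 1.958]
contact_force: [-0.2, -0.2, 0.9]
opening: 0.0514
q [-0.594 -0.064  2.031 -0.     1.181  1.459] F [-0.2 -0.2  0.9] pos [ 0.4532 -0.2163  0.0604] op 0.0514
shift mm [59.4 -9.1 -2.2] turn deg [0.  0.3 0. ]
```

View pics/g3.png

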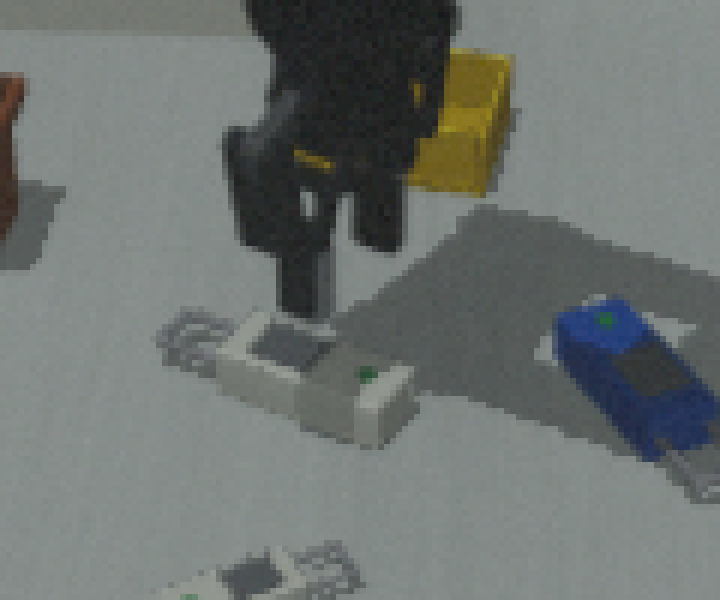

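```bash
python3 -m handwheel '[0.6,0.005,-0.009,-0.002,0,0,0, 0.6,0.02,-0.009,-0.002,0,0,0, 0.6,0.02,-0.009,-0.002,0,0,0, 0.6,0.02,-0.009,-0.002,0,0,0]'; python3 - <<'E'
from k import *
delta([.459,-.209,.001],down(152.4))
im,d=ctrl.get_image("side");crop(im,220,150,340,250,6,"pics/g4.png")
delta([.459,-.209,.001],down(152.4))
E
```

```text
t: 2.0
tool_pos: [0.4622, -0.2104, 0.0442]
tool_rot: [-1.955, 0.479, 1.951]
contact_force: [-0.5, 1.2, -0.0]
opening: 0.0512
q [-0.574 -0.031  2.03   0.     1.14   1.477] F [-0.5  1.2 -0. ] pos [ 0.4622 -0.2104  0.0442] op 0.0512
shift mm [43.2  0.2  3.6] turn deg [ 0.1 -0.1 -0. ]
q [-0.574 -0.031  2.03   0.     1.14   1.477] F [1.1 0.2 0.4] pos [ 0.4623 -0.2106  0.0444] op 0.0511
shift mm [43.4  0.1  3.8] turn deg [ 0.1 -0.2 -0. ]
```

View pics/g4.png

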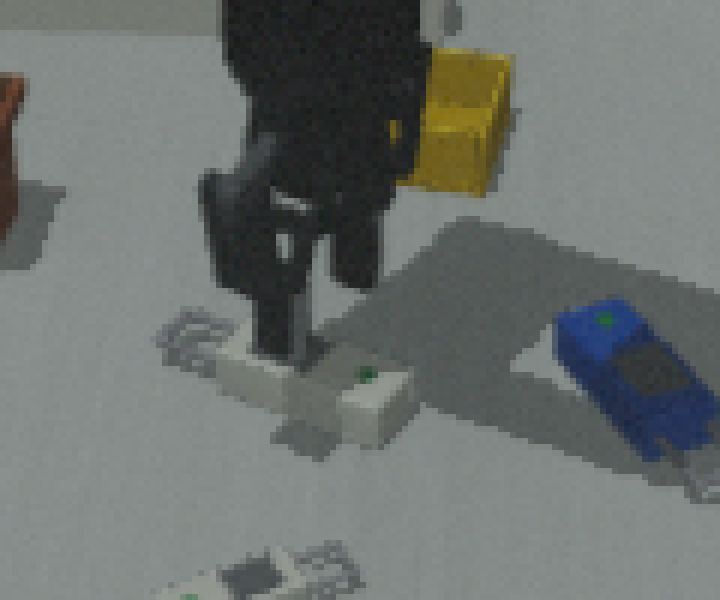

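```bash
python3 -m handwheel '[0.55,0.02,0,0.004,0,0,0, 0.55,0.036,0,0.004,0,0,0, 0.55,0.036,0,0.004,0,0,0, 0.55,0.036,0,0.004,0,0,0, 0.55,0.036,0,0.004,0,0,0]'; python3 - <<'E'
from k import *
delta([.459,-.209,.001],down(152.4))
im,d=ctrl.get_image("side");crop(im,220,150,340,250,6,"pics/g5.png")
E
```

```text
t: 2.47
tool_pos: [0.4587, -0.2089, 0.0082]
tool_rot: [-1.956, 0.48, 1.951]
contact_force: [-0.7, -0.7, 0.2]
opening: 0.0469
q [-0.575  0.02   2.051  0.     1.068  1.477] F [-0.7 -0.7  0.2] pos [ 0.4587 -0.2089  0.0082] op 0.0469
shift mm [ 7.2 -0.1 -0.2] turn deg [ 0.  -0.1 -0. ]
```

View pics/g5.png

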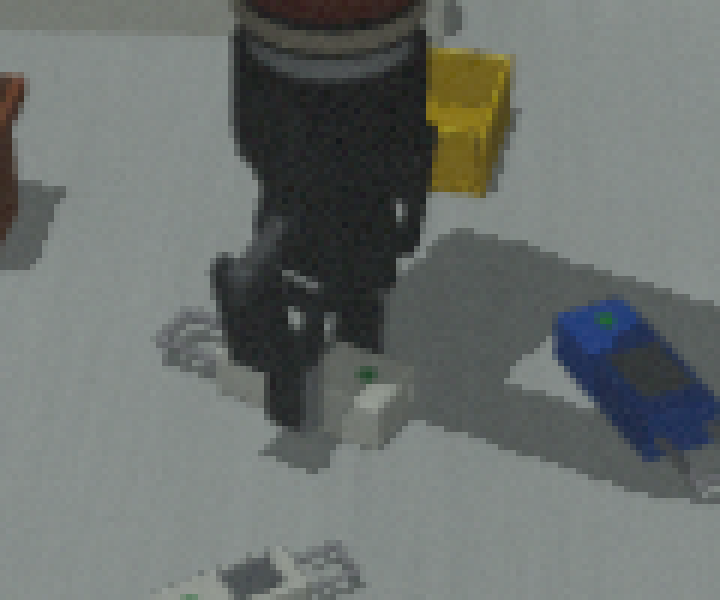

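```bash
python3 -m handwheel '[0.5,0.005,0,0,0,0,0, 0.45,0.009,0,0,0,0,0, 0.45,0.009,0,0,0,0,0, 0.45,0.009,0,0,0,0,0]'; python3 - <<'E'
from k import *
delta([.459,-.209,.001],down(152.4))
im,d=ctrl.get_image("side");crop(im,220,150,340,250,6,"pics/g6.png")
E
```

```text
t: 2.85
tool_pos: [0.4586, -0.2091, -0.0013]
tool_rot: [-1.955, 0.48, 1.951]
contact_force: [-0.5, -0.3, 4.7]
opening: 0.0382
q [-0.575  0.038  2.053 -0.     1.049  1.476] F [-0.5 -0.3  4.7] pos [ 0.4586 -0.2091 -0.0013] op 0.0382
shift mm [-2.3 -0.2 -0.3] turn deg [ 0.1 -0.1 -0. ]
```

View pics/g6.png

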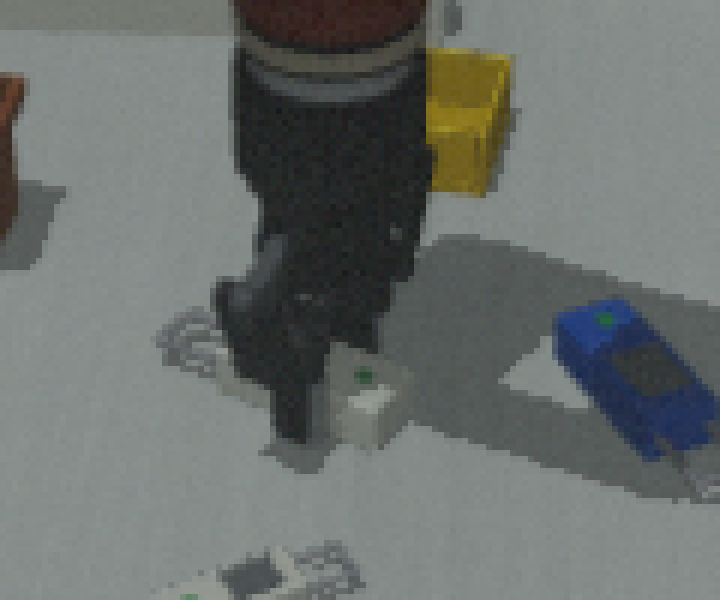

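```bash
python3 -m handwheel '[0.45,-0.002,0,0,0,0,0, 0.3,-0.002,0,0,0,0,0, 0.2,-0.002,0,0,0,0,0, 0.2,-0.002,0,0,0,0,0, 0.2,-0.002,0,0,0,0,0, 0.2,-0.002,0,0,0,0,0, 0.2,-0.002,0,0,0,0,0]' 90; python3 - <<'E'
from k import *
delta([.459,-.209,.001],down(152.4))
E
```

```text
t: 3.48
tool_pos: [0.4581, -0.2086, 0.0004]
tool_rot: [-1.954, 0.479, 1.952]
contact_force: [-1.0, -0.3, 6.9]
opening: 0.0323
q [-0.575  0.034  2.053 -0.     1.054  1.476] F [-1.  -0.3  6.9] pos [ 4.581e-01 -2.086e-01  4.000e-04] op 0.0323
shift mm [-0.6 -0.1 -1. ] turn deg [ 0.1 -0.1 -0. ]
```

Gripped (32–34 mm). Lift.

```bash
python3 -m handwheel '[0.2,-0.01,0,0,0,0,0, 0.2,-0.04,0,0,0,0,0, 0.2,-0.08,0,0,0,0,0, 0.2,-0.12,0,0,0,0,0, 0.2,-0.15,0,0,0,0,0, 0.2,-0.15,0,0,0,0,0, 0.2,-0.15,0,0,0,0,0]'; python3 - <<'E'
from k import *
delta([.459,-.209,.15],down(152.4))
im,d=ctrl.get_image("side");crop(im,220,90,340,190,6,"pics/l1.png")
E
```

```text
t: 4.07
tool_pos: [0.4587, -0.2088, 0.1522]
tool_rot: [-1.958, 0.48, 1.949]
contact_force: [0.6, -1.1, -1.6]
opening: 0.0326
q [-0.575 -0.183  1.972  0.     1.348  1.476] F [ 0.6 -1.1 -1.6] pos [ 0.4587 -0.2088  0.1522] op 0.0326
shift mm [ 2.2  0.  -0.3] turn deg [ 0.1 -0.3 -0. ]
```

View pics/l1.png

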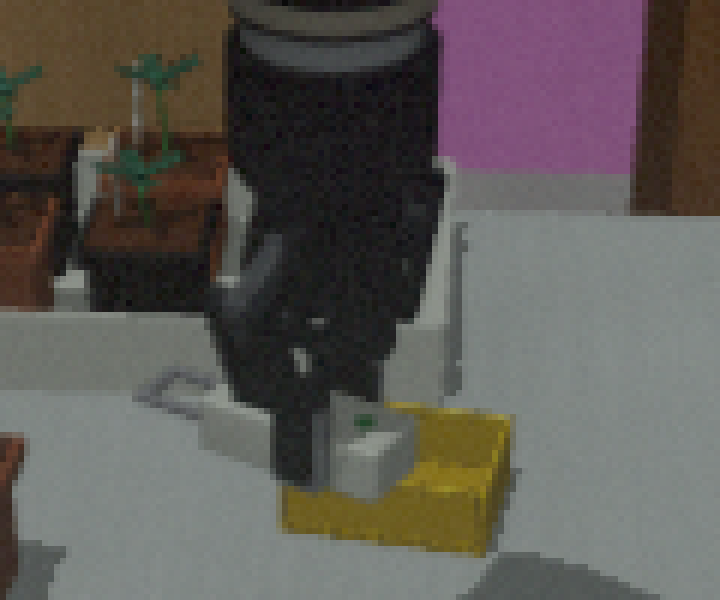

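```bash
cat >> k.py <<'E'
O=np.array([.6066,.109,.24]);YAW=25.5
BT=np.array([-.0116,0,-.0781]) # eye bar in tool
def tcp_for(th,hx,hz,hy=0.):
    R=target(th,"B",YAW);y=np.radians(YAW)
    b=O+np.array([np.cos(y)*hx-np.sin(y)*hy,np.sin(y)*hx+np.cos(y)*hy,hz])
    return b-R@BT,R
def where(o=None):
    o=o or ctrl.get_obs();R=Rn.from_rotvec(o["tool_rot"]).as_matrix();b=o["tool_pos"]+R@BT-O;y=np.radians(YAW)
    sx=np.array([np.cos(y),np.sin(y),0]);sy=np.array([-np.sin(y),np.cos(y),0])
    lx=-R[:,2]
    F=o["contact_force"]
    print("t",round(o["t"],2),"bar in hook mm",np.round(np.array([b@sx,b@sy,b[2]])*1000,1),"tilt",np.round(np.degrees(np.arctan2(lx@sx,lx[2])),1),"side",np.round(np.degrees(lx@sy),1),"barskew",np.round(np.degrees(R[:,1]@sx),1),"F s",np.round([F@sx,F@sy,F[2]],1))
E
python3 - <<'E'
from k import *
p,R=tcp_for(45,-.06,-.03);print(p);delta(p,R);where()
y=down(205.5);delta([.45,0.02,.2],y)
E
```

```text
[0.51000298 0.06292558 0.14657252]
q [-0.575 -0.181  1.975  0.     1.347  1.476] F [ 0.9 -0.4 -0.9] pos [ 0.4575 -0.208   0.1497] op 0.0327
shift mm [   3.1 -264.6   78.7] turn deg [-50.2  41.7 -20.8]
t 4.12 bar in hook mm [-224.1 -284.4  -78.7] tilt 90.0 side -45.8 barskew -45.8 F s [ 0.6 -0.7 -0.9]
q [-0.575 -0.181  1.975  0.     1.347  1.476] F [ 0.9 -0.4 -0.9] pos [ 0.4575 -0.208   0.1497] op 0.0327
shift mm [ -50.3 -198.8  112. ] turn deg [-53.  -0.  -0.]
```

```bash
python3 -m handwheel '[0.2,-0.01,-0.03,0.015,-6,0,0, 0.2,-0.02,-0.06,0.03,-12,0,0, 0.2,-0.03,-0.09,0.045,-19,0,0, 0.2,-0.04,-0.12,0.06,-26,0,0, 0.2,-0.05,-0.15,0.08,-33,0,0, 0.2,-0.05,-0.18,0.1,-40,0,0, 0.2,-0.05,-0.199,0.112,-47,0,0, 0.2,-0.05,-0.199,0.112,-53,0,0, 0.2,-0.05,-0.199,0.112,-53,0,0, 0.2,-0.05,-0.199,0.112,-53,0,0]'; python3 - <<'E'
from k import *
p,R=tcp_for(45,-.06,-.03);delta(p,R);where()
E
```

```text
t: 4.95
tool_pos: [0.4491, 0.0203, 0.1973]
tool_rot: [1.973, 0.446, -1.981]
contact_force: [0.1, 0.4, -1.8]
opening: 0.0326
q [-0.121 -0.364  2.041 -0.     1.469  1.008] F [ 0.1  0.4 -1.8] pos [0.4491 0.0203 0.1973] op 0.0326
shift mm [ 50.5 -12.4 -73.4] turn deg [-0.2 45.2  0. ]
t 4.95 bar in hook mm [-102.2  -12.5  -31.4] tilt 90.2 side -0.2 barskew -0.2 F s [ 0.3  0.3 -1.8]
```

```bash
python3 -m handwheel '[0.2,0.007,-0.002,-0.01,0,6.5,0, 0.2,0.014,-0.004,-0.02,0,13,0, 0.2,0.021,-0.006,-0.03,0,19.5,0, 0.2,0.028,-0.008,-0.04,0,26,0, 0.2,0.036,-0.01,-0.052,0,32.5,0, 0.2,0.044,-0.012,-0.064,0,39,0, 0.2,0.05,-0.012,-0.073,0,45,0, 0.2,0.05,-0.012,-0.073,0,45,0, 0.2,0.05,-0.012,-0.073,0,45,0]'; python3 - <<'E'
from k import *
p,R=tcp_for(45,-.06,-.03);delta(p,R);where()
for n in ("side","top"):
    im,d=ctrl.get_image(n);np.savez(f"pics/{n}s.npz",im=im,d=d)
    if n=="side": crop(im,130,190,250,290,6,"pics/s1.png")
    else: crop(im,90,100,230,200,5,"pics/s2.png")
E
```

```text
t: 5.7
tool_pos: [0.5094, 0.0614, 0.1466]
tool_rot: [2.689, 0.605, -1.125]
contact_force: [0.8, 0.3, -0.5]
opening: 0.032
q [-0.295 -0.606  2.426  0.701  0.825  0.481] F [ 0.8  0.3 -0.5] pos [0.5094 0.0614 0.1466] op 0.032
shift mm [ 0.8 -1.1 -0.9] turn deg [-0.3  0.3  0. ]
t 5.7 bar in hook mm [-60.8  -1.6 -30.3] tilt 45.3 side -0.3 barskew -0.2 F s [ 0.9 -0.1 -0.5]
```

View pics/s1.png

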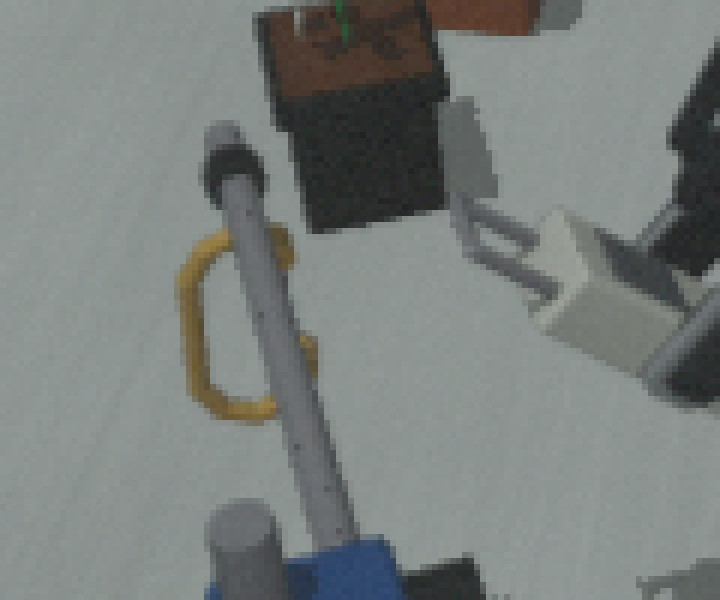

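View pics/s2.png

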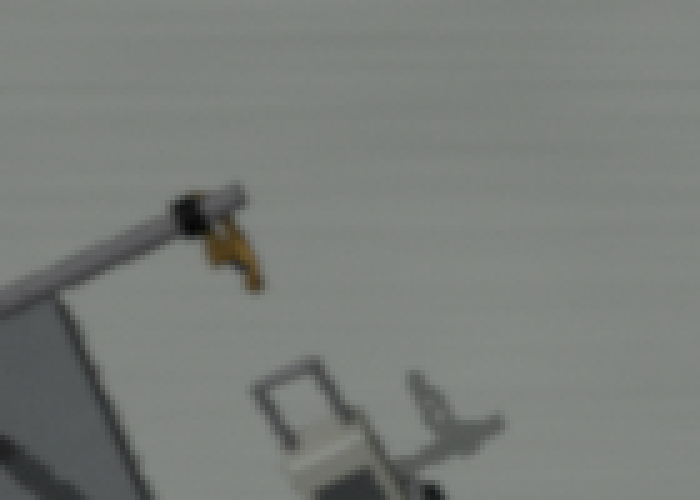

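```bash
python3 - <<'E'
from k import *
y=np.radians(YAW)
M=np.array([[np.cos(y),np.sin(y),0],[-np.sin(y),np.cos(y),0],[0,0,1]])
def sh(n,a): 
    p,e=tri(*a); print(n,np.round(p,4),"err",round(e*1000,1),"hookframe mm",np.round(M@(p-O)*1000,1))
sh("bar +y end",(208.3,231.7,141.4,176.6)); sh("bar -y end",(206.0,223.5,153.2,172.2))
sh("nose",(181.7,246.8,141.2,157.0))
S=np.load("pics/sides.npz");T=np.load("pics/tops.npz")
for n,A,roi in (("side",S,(155,222,190,265)),("top",T,(128,140,150,165))):
    im,d=A["im"],A["d"];x0,y0,x1,y1=roi
    h=cv2.cvtColor(im,cv2.COLOR_BGR2HSV)[y0:y1,x0:x1]
    m=(h[...,1]>110)&(h[...,0]>10)&(h[...,0]<30)
    ys,xs=np.nonzero(m)
    q=np.array([M@(depthpt(n,a+x0,b+y0,d[b+y0,a+x0])-O)*1000 for a,b in zip(xs,ys)])
    print(n,np.round(np.median(q,0),1))
    g=q[(q[:,2]<-15)]
    for lo in range(-90,0,10):
        s=g[(g[:,2]>=lo)&(g[:,2]<lo+10)]
        if len(s): print(lo,len(s),"x",np.round([s[:,0].min(),s[:,0].max()],1),"y med",np.round(np.median(s[:,1]),1))
where()
E
```

```text
bar +y end [0.5513 0.0922 0.2086] err 2.8 hookframe mm [-57.1   8.6 -31.4]
bar -y end [0.5597 0.0706 0.2077] err 2.9 hookframe mm [-58.8 -14.4 -32.3]
nose [0.5963 0.1016 0.1801] err 0.4 hookframe mm [-12.5  -2.2 -59.9]
side [ 14.8   1.7 -41.9]
-80 23 x [ 1.5 16.2] y med 1.2
-70 10 x [15.5 21.2] y med 2.4
-60 8 x [-11.1  20.8] y med 1.9
-50 9 x [16.7 19.8] y med 1.7
-40 10 x [16.6 19.4] y med 2.1
-30 18 x [-10.3  18.7] y med 1.7
-20 12 x [-9.5 14.7] y med 1.6
top [ -4.3  -1.6 -41.8]
-80 15 x [-2.3 13.2] y med -0.9
-70 2 x [13.6 14.3] y med -0.4
-60 2 x [-11.1  -9.4] y med -2.1
-50 2 x [-4.6 -3.9] y med -2.4
-30 1 x [-6.1 -6.1] y med -5.2
-20 13 x [-10.8  -4.3] y med -2.0
t 5.8 bar in hook mm [-59.   -2.2 -25.9] tilt 45.1 side -0.1 barskew -0.1 F s [ 0.8  0.6 -0.9]
```

```bash
python3 -m handwheel '[0.2,0.01,-0.001,-0.003,0,0,0, 0.2,0.02,-0.002,-0.006,0,0,0, 0.2,0.03,-0.0025,-0.008,0,0,0, 0.2,0.03,-0.0025,-0.008,0,0,0, 0.2,0.03,-0.0025,-0.008,0,0,0, 0.2,0.03,-0.0025,-0.008,0,0,0]'; python3 - <<'E'
from k import *
where()
for n in ("side","top"):
    im,d=ctrl.get_image(n);np.savez(f"pics/{n}s2.npz",im=im,d=d)
    if n=="side": crop(im,145,210,235,270,8,"pics/s3.png")
    else: crop(im,110,130,190,190,8,"pics/s4.png")
where()
E
```

```text
t: 6.3
tool_pos: [0.5349, 0.0759, 0.1353]
tool_rot: [2.688, 0.607, -1.112]
contact_force: [0.2, 0.7, -0.6]
opening: 0.0327
t 6.3 bar in hook mm [-32.    1.  -41.2] tilt 45.0 side 0.0 barskew -0.0 F s [ 0.5  0.5 -0.6]
t 6.4 bar in hook mm [-32.3   1.  -41.5] tilt 45.0 side -0.0 barskew -0.1 F s [ 0.5  0.3 -0.7]
```

View pics/s3.png

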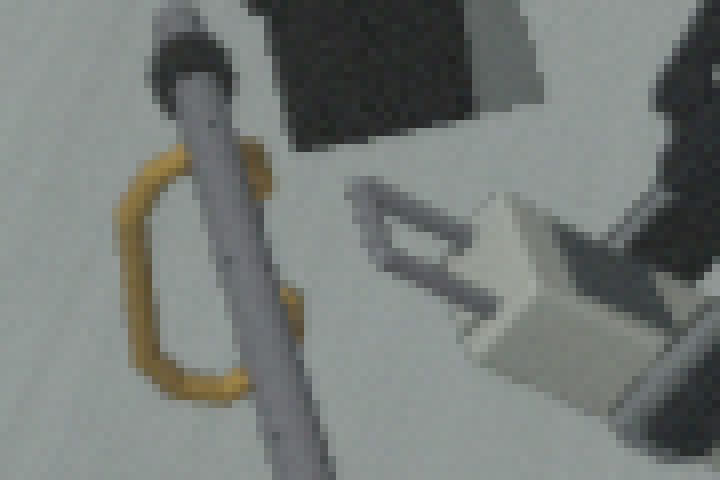

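View pics/s4.png

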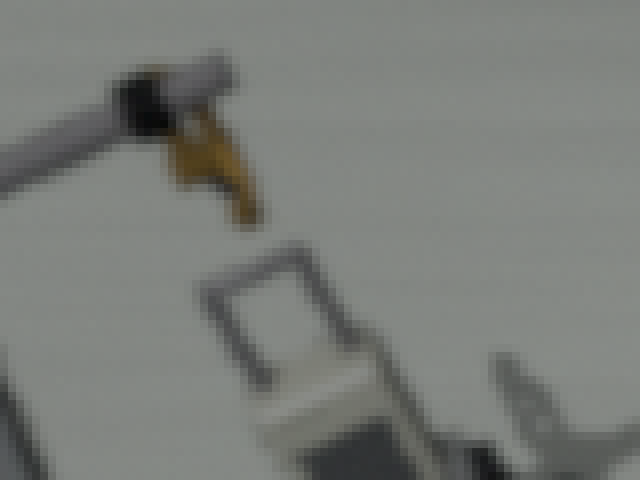

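```bash
python3 - <<'E'
from k import *
y=np.radians(YAW)
M=np.array([[np.cos(y),np.sin(y),0],[-np.sin(y),np.cos(y),0],[0,0,1]])
for n,a in (("bar+",(192.9,242.8,136.1,166.5)),("bar-",(189.8,233.4,147.5,161.9)),("mid",(191.3,238.1,141.8,164.2))):
    p,e=tri(*a); print(n,"err",round(e*1000,1),np.round(M@(p-O)*1000,1))
for nm,h in (("nose top",(-15,0,-53)),("nose top left",(-18,0,-53)),("spine outer",(18,0,-50)),("bottom outer",(0,0,-81)),("pin",(0,0,0)),("bar end",(0,-20,6)),("gate hinge",(-9,0,-20))):
    X=O+M.T@np.array(h)/1000; s=proj("side",X);t=proj("top",X)
    print(nm,"side crop",np.round((s-[145,210])*8),"top crop",np.round((t-[110,130])*8))
E
```

```text
bar+ err 0.6 [-30.2  11.7 -44.7]
bar- err 0.9 [-30.9 -11.7 -43.8]
mid err 0.2 [-30.5   0.  -44.4]
nose top side crop [302. 274.] top crop [238. 224.]
nose top left side crop [317. 270.] top crop [243. 235.]
spine outer side crop [142. 303.] top crop [180. 100.]
bottom outer side crop [249. 389.] top crop [244. 195.]
pin side crop [194.  94.] top crop [149. 114.]
bar end side crop [173.  12.] top crop [223.  70.]
gate hinge side crop [253. 160.] top crop [189. 170.]
```

```bash
python3 -m handwheel '[0.2,0.005,0.001,-0.003,0,0,0, 0.2,0.01,0.0017,-0.006,0,0,0, 0.2,0.0147,0.0017,-0.0083,0,0,0, 0.2,0.0147,0.0017,-0.0083,0,0,0, 0.2,0.0147,0.0017,-0.0083,0,0,0]' 110; python3 - <<'E'
from k import *
where()
for n in ("side","top"):
    im,d=ctrl.get_image(n)
    if n=="side": crop(im,145,210,235,270,8,"pics/s5.png")
    else: crop(im,110,130,190,190,8,"pics/s6.png")
where()
E
```

```text
t: 6.82
tool_pos: [0.5498, 0.0817, 0.1291]
tool_rot: [2.688, 0.608, -1.115]
contact_force: [-0.4, 0.1, -1.4]
opening: 0.032
t 6.82 bar in hook mm [-16.   -0.2 -47.6] tilt 45.0 side -0.0 barskew -0.0 F s [-0.3  0.3 -1.4]
t 6.92 bar in hook mm [-16.2  -0.3 -47.4] tilt 45.0 side -0.0 barskew -0.0 F s [-0.1  0.1 -0.7]
```

View pics/s5.png

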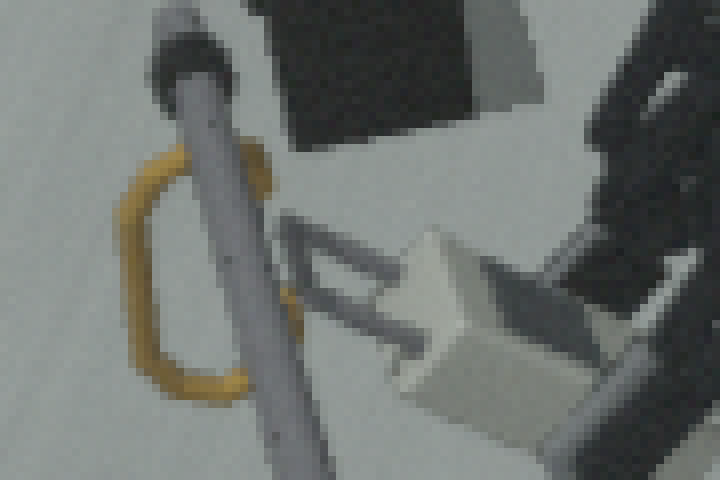

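View pics/s6.png

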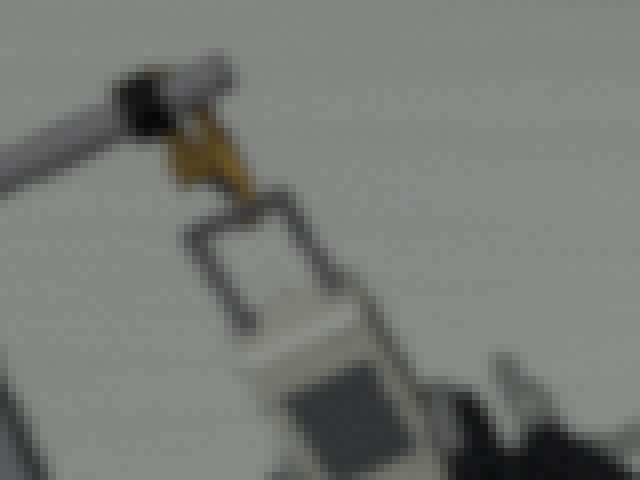

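Bar midpoint at side crop (295,255), nose top (292,288): about 8 mm above it, and laterally centred in the top view. Push gently.

```bash
python3 -m handwheel '[0.2,0.001,0,-0.001,0,0,0, 0.2,0.002,0,-0.002,0,0,0, 0.2,0.003,0,-0.003,0,0,0, 0.2,0.0035,0,-0.0035,0,0,0, 0.2,0.0035,0,-0.0035,0,0,0, 0.2,0.0035,0,-0.0035,0,0,0]'; python3 -c "
from k import *
where()"
python3 -m handwheel '[0.2,0.001,0,-0.001,0,0,0, 0.2,0.002,0,-0.002,0,0,0, 0.2,0.002,0,-0.002,0,0,0, 0.2,0.002,0,-0.002,0,0,0]'; python3 -c "
from k import *
where()"
```

```text
t: 7.42
tool_pos: [0.5542, 0.0836, 0.1295]
tool_rot: [2.689, 0.607, -1.114]
contact_force: [-0.1, 1.3, -0.4]
opening: 0.0317
t 7.42 bar in hook mm [-11.2  -0.4 -47.1] tilt 45.0 side -0.0 barskew -0.0 F s [ 0.4  1.2 -0.4]
t: 7.75
tool_pos: [0.5568, 0.0849, 0.1294]
tool_rot: [2.689, 0.607, -1.114]
contact_force: [0.0, -0.3, -2.2]
opening: 0.0319
t 7.75 bar in hook mm [ -8.3  -0.4 -47.1] tilt 45.0 side -0.0 barskew -0.0 F s [-0.1 -0.3 -2.2]
```

```bash

python3 -m handwheel '[0.2,0.001,0,-0.001,0,0,0, 0.2,0.002,0,-0.002,0,0,0, 0.2,0.002,0,-0.002,0,0,0, 0.2,0.002,0,-0.002,0,0,0]' >/dev/null; python3 -c "
from k import *
where()
for n in ('side','top'):
    im,d=ctrl.get_image(n)
    if n=='side': crop(im,145,210,235,270,8,'pics/s7.png')
    else: crop(im,110,130,190,190,8,'pics/s8.png')
where()"
```

```text
t 8.08 bar in hook mm [ -5.5  -0.4 -47.1] tilt 45.0 side -0.0 barskew -0.0 F s [-0.2 -0.5 -1.5]
t 8.18 bar in hook mm [ -5.5  -0.4 -47. ] tilt 45.0 side -0.0 barskew -0.0 F s [-0.6  0.5 -1.5]
```

View pics/s7.png

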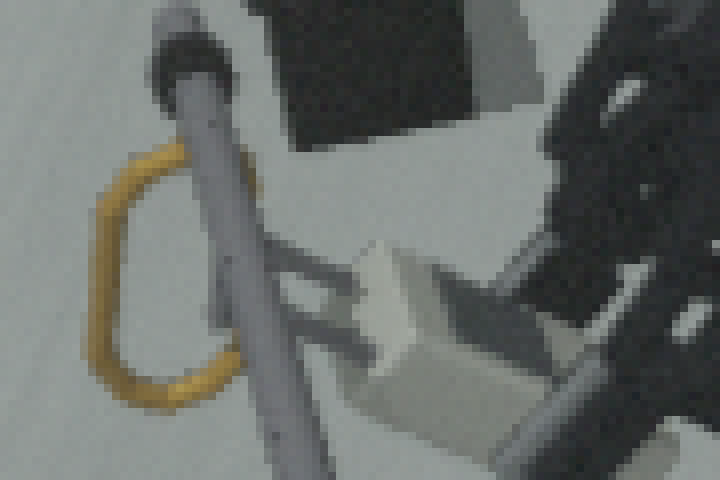

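View pics/s8.png

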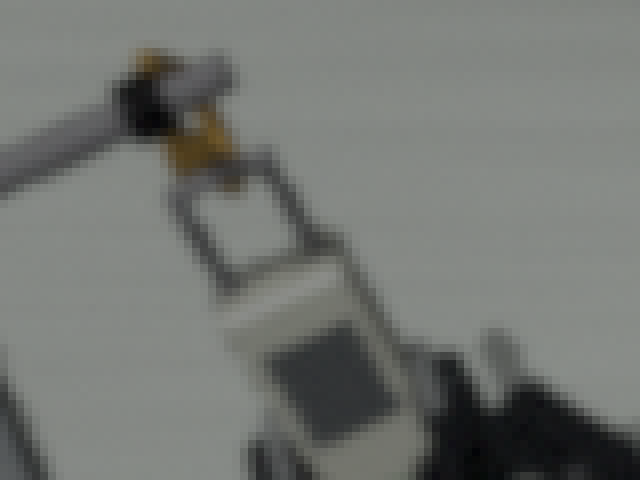

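Hook has swung back ~5 mm with almost no force (spine at side crop col 95, was 122). Continue feeling.

```bash

python3 -m handwheel '[0.2,0.001,0,-0.001,0,0,0, 0.2,0.0015,0,-0.0015,0,0,0, 0.2,0.0015,0,-0.0015,0,0,0, 0.2,0.0015,0,-0.0015,0,0,0]' >/dev/null; python3 -c "
from k import *
where()"
python3 -m handwheel '[0.2,0.001,0,-0.001,0,0,0, 0.2,0.0015,0,-0.0015,0,0,0, 0.2,0.0015,0,-0.0015,0,0,0, 0.2,0.0015,0,-0.0015,0,0,0]' >/dev/null; python3 -c "
from k import *
where()
for n in ('side','top'):
    im,d=ctrl.get_image(n)
    if n=='side': crop(im,145,210,235,270,8,'pics/s9.png')
    else: crop(im,110,130,190,190,8,'pics/s10.png')
    where()"
```

```text
t 8.52 bar in hook mm [ -3.4  -0.4 -47.1] tilt 45.0 side -0.0 barskew -0.0 F s [-1.4  0.2 -1.1]
t 8.85 bar in hook mm [ -1.3  -0.4 -47.2] tilt 45.0 side -0.0 barskew -0.0 F s [-2.6 -0.2 -0.7]
t 8.9 bar in hook mm [ -1.4  -0.4 -47.2] tilt 45.0 side -0.0 barskew -0.0 F s [-2.1 -0.  -0.3]
t 8.95 bar in hook mm [ -1.4  -0.4 -47.2] tilt 45.0 side -0.0 barskew -0.0 F s [-1.7  0.1 -0.2]
```

View pics/s9.png

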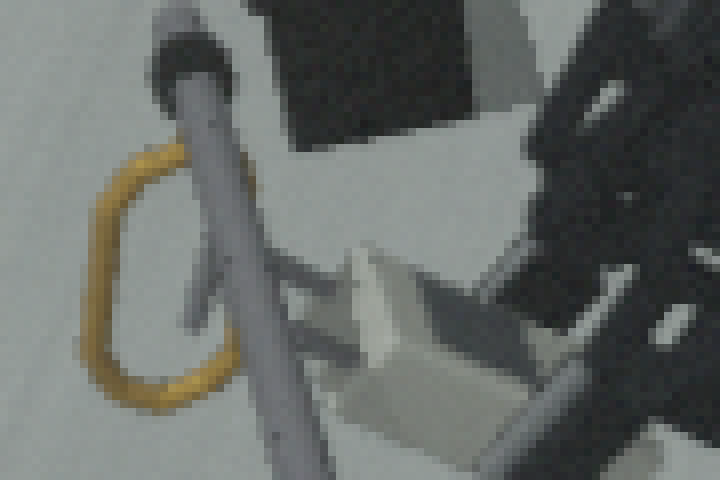

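Hook now firm (spine unchanged) and gate tip visibly swung inward (crop col 220→193), force ~2 N. A few mm more.

```bash

python3 -m handwheel '[0.2,0.0008,0,-0.0008,0,0,0, 0.2,0.0016,0,-0.0016,0,0,0, 0.2,0.0022,0,-0.0022,0,0,0, 0.2,0.0022,0,-0.0022,0,0,0, 0.2,0.0022,0,-0.0022,0,0,0]' >/dev/null; python3 -c "
from k import *
where()
im,d=ctrl.get_image('side')
crop(im,145,210,235,270,8,'pics/s11.png')
where()"
```

```text
t 9.37 bar in hook mm [  1.7  -0.3 -47.5] tilt 45.0 side -0.0 barskew -0.0 F s [-3.5 -0.6 -1. ]
t 9.42 bar in hook mm [  1.6  -0.3 -47.5] tilt 45.0 side -0.0 barskew -0.0 F s [-3.9  0.  -1.8]
```

View pics/s11.png

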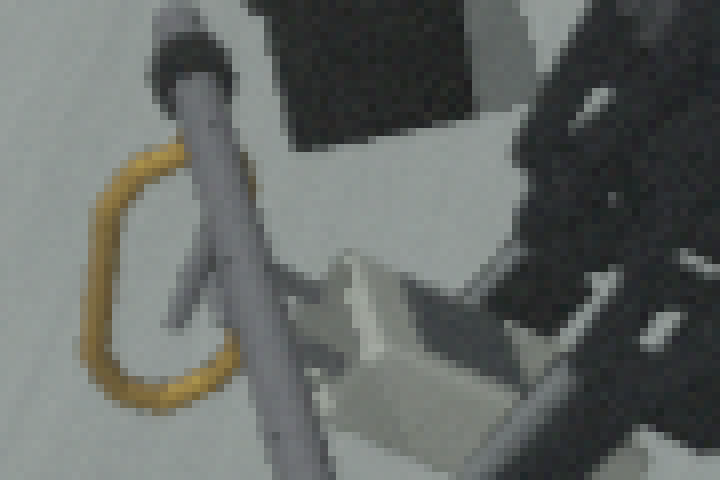

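```bash

python3 -m handwheel '[0.2,0.0014,0,0.0009,0,0,0, 0.2,0.0028,0,0.0018,0,0,0, 0.2,0.0042,0,0.0028,0,0,0, 0.2,0.0042,0,0.0028,0,0,0]' >/dev/null; python3 -c "
from k import *
where()"
python3 -m handwheel '[0.2,0.0007,0,0.0004,0,0,0, 0.2,0.0014,0,0.0009,0,0,0, 0.2,0.0021,0,0.0014,0,0,0, 0.2,0.0021,0,0.0014,0,0,0]' >/dev/null; python3 -c "
from k import *
where()
im,d=ctrl.get_image('side')
crop(im,145,210,235,270,8,'pics/s12.png')
where()"
```

```text
t 9.75 bar in hook mm [  2.6  -0.4 -52.7] tilt 45.0 side -0.1 barskew -0.1 F s [-2.3 -1.4 -2.6]
t 10.08 bar in hook mm [  3.3  -0.4 -54.7] tilt 45.0 side -0.0 barskew -0.0 F s [-2.4 -0.6 -2. ]
t 10.13 bar in hook mm [  3.2  -0.4 -54.7] tilt 45.0 side -0.0 barskew -0.0 F s [-2.6 -0.1 -1.4]
```

View pics/s12.png

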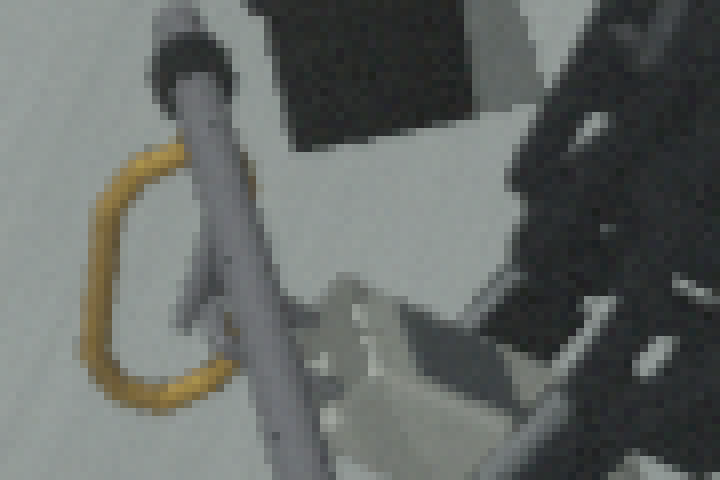

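```bash

python3 -m handwheel '[0.2,0.001,0,0.0007,0,0,0, 0.2,0.002,0,0.0014,0,0,0, 0.2,0.003,0,0.0021,0,0,0, 0.2,0.003,0,0.0021,0,0,0]' >/dev/null; python3 -c "
from k import *
where()"
python3 -m handwheel '[0.2,0.001,0,0.0007,0,0,0, 0.2,0.002,0,0.0014,0,0,0, 0.2,0.003,0,0.0021,0,0,0, 0.2,0.003,0,0.0021,0,0,0]' >/dev/null; python3 -c "
from k import *
where()
im,d=ctrl.get_image('side')
crop(im,145,210,235,270,8,'pics/s13.png')
where()"
```

```text
t 10.47 bar in hook mm [  3.8  -0.4 -58.6] tilt 45.0 side -0.0 barskew -0.0 F s [-1.4 -0.9 -1.8]
t 10.8 bar in hook mm [  4.4  -0.2 -62.5] tilt 45.1 side -0.0 barskew -0.0 F s [-0.7  0.3 -2.7]
t 10.85 bar in hook mm [  4.4  -0.2 -62.4] tilt 45.0 side -0.0 barskew -0.0 F s [-0.4  0.2 -2.4]
```

View pics/s13.png

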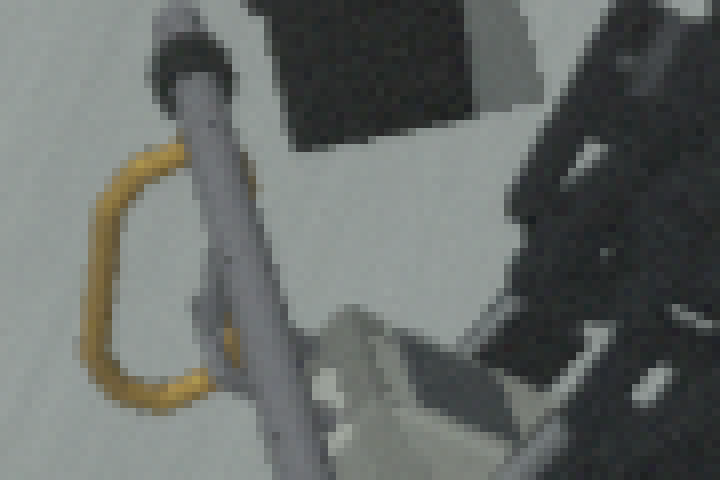

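```bash

python3 -m handwheel '[0.2,0.0015,0,0.0009,0,0,0, 0.2,0.003,0,0.0017,0,0,0, 0.2,0.0045,0,0.0026,0,0,0, 0.2,0.0045,0,0.0026,0,0,0]' >/dev/null; python3 -c "
from k import *
where()"
python3 -m handwheel '[0.2,0.0007,0,0.0005,0,0,0, 0.2,0.0014,0,0.001,0,0,0, 0.2,0.002,0,0.0014,0,0,0, 0.2,0.002,0,0.0014,0,0,0]' >/dev/null; python3 -c "
from k import *
where()
for n in ('side','top'):
    im,d=ctrl.get_image(n)
    if n=='side': crop(im,145,210,235,270,8,'pics/s14.png')
    else: crop(im,110,130,190,190,8,'pics/s15.png')
where()"
```

```text
t 11.18 bar in hook mm [  6.   -0.4 -66.9] tilt 45.0 side -0.0 barskew -0.0 F s [-1.2 -0.2 -1.1]
t 11.52 bar in hook mm [  6.3  -0.4 -69.3] tilt 45.0 side -0.0 barskew -0.0 F s [ 1.3 -0.1 -1.1]
t 11.62 bar in hook mm [  6.3  -0.4 -69.2] tilt 45.0 side -0.0 barskew -0.0 F s [-0.8  0.2 -1.6]
```

View pics/s14.png

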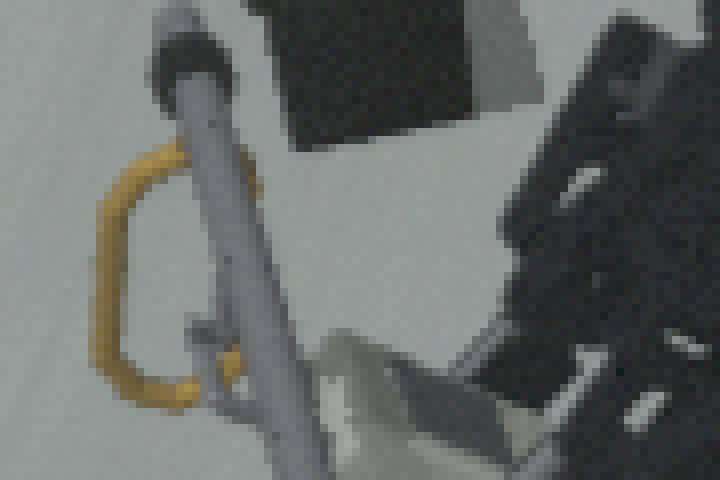

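View pics/s15.png

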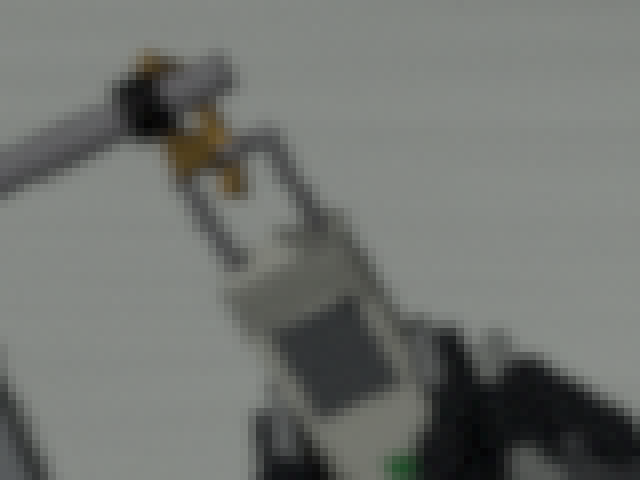

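Bar is inside the bend (crop (200–235, 325–400)), the nose passes through the loop, and the gate hangs shut above it (col ~222). Now rotate the logger upright around its bar.

```bash
python3 -c "
from k import *
for th,hx in ((35,.005),(22,.004),(10,.003)):
    p,R=tcp_for(th,hx,-.0695);delta(p,R)
    print(wrist(-.3,1.85,R))
"
```

```text
q [-0.175 -0.314  2.31   0.789  0.616  0.416] F [-0.8 -0.1 -1.6] pos [0.57   0.0911 0.1074] op 0.0319
shift mm [12.7 -0.4 -2. ] turn deg [-0. 10. -0.]
[0.96413088 0.7423658  0.26878764]
q [-0.175 -0.314  2.31   0.789  0.616  0.416] F [-0.8 -0.1 -1.6] pos [0.57   0.0911 0.1074] op 0.0319
shift mm [28.2 -0.4 -8.8] turn deg [-0. 23. -0.]
[1.30331587 0.70998662 0.01406555]
q [-0.175 -0.314  2.31   0.789  0.616  0.416] F [-0.8 -0.1 -1.6] pos [0.57   0.0911 0.1074] op 0.0319
shift mm [ 40.6  -0.4 -18.2] turn deg [-0. 35. -0.]
[ 1.61953726  0.73220147 -0.22432179]
```

```bash

python3 -m handwheel '[0.2,0.0032,0,-0.0003,0,2.5,0, 0.2,0.0064,0,-0.0007,0,5,0, 0.2,0.0095,0,-0.0013,0,7.5,0, 0.2,0.0127,0,-0.002,0,10,0, 0.2,0.0166,0,-0.0034,0,13.2,0, 0.2,0.0205,0,-0.0049,0,16.5,0, 0.2,0.0244,0,-0.0068,0,19.7,0, 0.2,0.0282,0,-0.0088,0,23,0, 0.2,0.0282,0,-0.0088,0,23,0, 0.2,0.0282,0,-0.0088,0,23,0]' >/dev/null; python3 -c "
from k import *
where()
im,d=ctrl.get_image('side')
crop(im,145,210,235,270,8,'pics/s16.png')
where()
p,R=tcp_for(8,.003,-.070);delta(p,R)
p,R=tcp_for(15,.003,-.070);delta(p,R)"
```

```text
t 12.45 bar in hook mm [  4.   -0.7 -70.4] tilt 22.2 side -0.1 barskew -0.1 F s [ 1.1  1.  -1.1]
t 12.5 bar in hook mm [  4.2  -0.7 -69.6] tilt 22.1 side -0.0 barskew -0.1 F s [ 0.4 -0.4 -0.5]
q [-0.233 -0.135  2.395  1.854  0.649 -0.644] F [ 0.6 -0.2 -0.5] pos [0.5938 0.1022 0.0936] op 0.032
shift mm [17.8 -0.7 -4.4] turn deg [ 0.  14.1 -0.1]
q [-0.233 -0.135  2.395  1.854  0.649 -0.644] F [ 0.6 -0.2 -0.5] pos [0.5938 0.1022 0.0936] op 0.032
shift mm [ 8.6 -0.7 -1.3] turn deg [ 0.   7.1 -0.1]
```

View pics/s16.png

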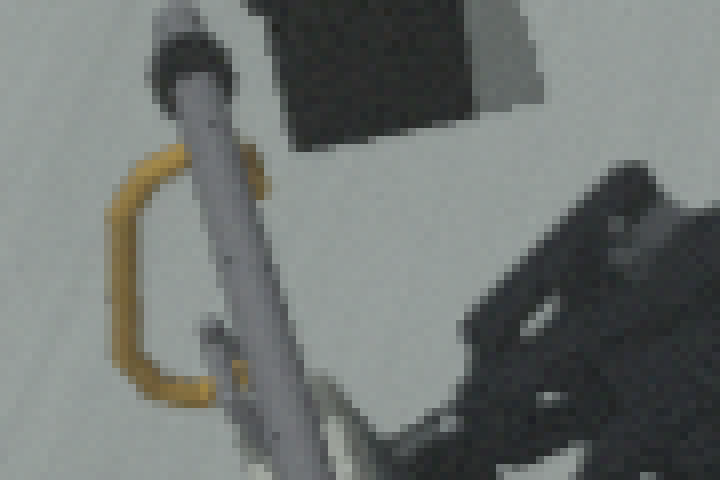

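```bash

python3 -m handwheel '[0.2,0.0028,-0.0003,-0.0003,0,2.4,0, 0.2,0.0057,-0.0007,-0.0008,0,4.7,0, 0.2,0.0086,-0.0007,-0.0013,0,7,0, 0.2,0.0117,-0.0007,-0.0024,0,9.3,0, 0.2,0.0148,-0.0007,-0.0034,0,11.7,0, 0.2,0.0178,-0.0007,-0.0044,0,14,0, 0.2,0.0178,-0.0007,-0.0044,0,14,0, 0.2,0.0178,-0.0007,-0.0044,0,14,0]' >/dev/null; python3 -c "
from k import *
where()
p,R=tcp_for(1,.002,-.0710);delta(p,R)"
```

```text
t 13.17 bar in hook mm [  3.4   0.4 -70. ] tilt 8.1 side -0.0 barskew 0.0 F s [ 0.9 -0.  -1. ]
q [-0.23   0.093  2.361  2.258  0.928 -1.052] F [ 0.8  0.4 -1. ] pos [0.6099 0.1111 0.0911] op 0.0318
shift mm [ 8.3  0.4 -0.8] turn deg [-0.   7.1  0. ]
```

```bash

python3 -m handwheel '[0.2,0.0028,0.0002,-0.0003,0,2.4,0, 0.2,0.0056,0.0004,-0.0006,0,4.8,0, 0.2,0.0083,0.0004,-0.0008,0,7,0, 0.2,0.0083,0.0004,-0.0008,0,7,0, 0.2,0.0083,0.0004,-0.0008,0,7,0]' >/dev/null; python3 -c "
from k import *
where()
for n in ('side','top'):
    im,d=ctrl.get_image(n)
    if n=='side': crop(im,145,210,235,270,8,'pics/s17.png')
    else: crop(im,110,130,190,190,8,'pics/s18.png')
where()"
```

```text
t 13.58 bar in hook mm [  2.2  -0.1 -70.6] tilt 1.1 side 0.0 barskew 0.0 F s [-0.1  0.3 -0.8]
t 13.68 bar in hook mm [  2.   -0.1 -70.1] tilt 1.0 side 0.0 barskew -0.0 F s [ 0.7 -0.2 -1.3]
```

View pics/s17.png

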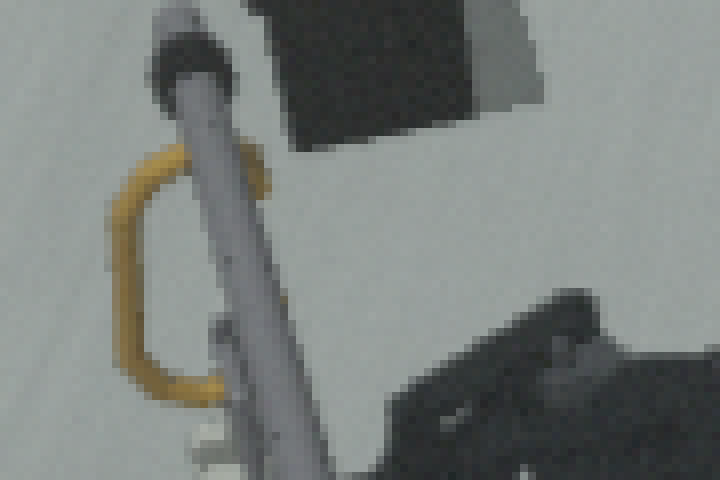

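View pics/s18.png

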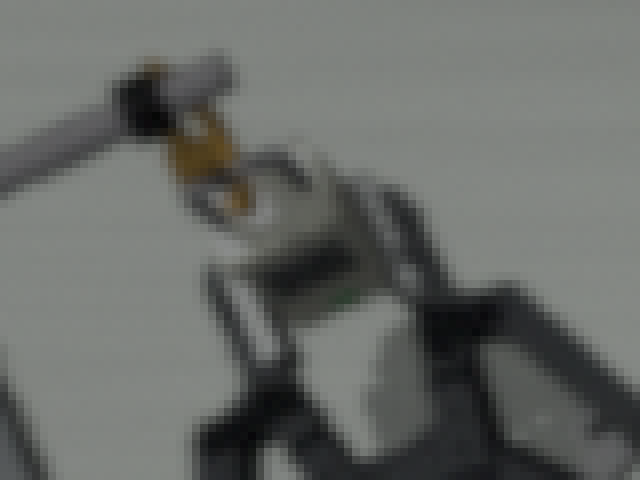

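```bash

python3 -m handwheel '[0.2,0,0,0.0007,0,0,0, 0.2,0,0,0.0015,0,0,0, 0.2,0,0,0.0015,0,0,0, 0.2,0,0,0.0015,0,0,0]' >/dev/null; python3 -c "
from k import *
where()"
python3 -m handwheel '[0.2,0,0,0.0007,0,0,0, 0.2,0,0,0.0015,0,0,0, 0.2,0,0,0.0015,0,0,0, 0.2,0,0,0.0015,0,0,0]' >/dev/null; python3 -c "
from k import *
where()"
```

```text
t 14.02 bar in hook mm [  1.9  -0.2 -71.1] tilt 0.8 side 0.1 barskew -0.0 F s [-0.2  0.8  3.8]
t 14.35 bar in hook mm [  2.2  -0.4 -71.3] tilt 0.6 side 0.1 barskew 0.0 F s [-1.   2.   7.4]
```

Seated (Fz rises firmly). Back off most of the load and release slowly.

```bash

python3 -m handwheel '[0.2,0,0,-0.001,0,0,0, 0.2,0,0,-0.0023,0,0,0, 0.2,0,0,-0.0023,0,0,0, 0.2,0,0,-0.0023,0,0,0]' >/dev/null; python3 -c "
from k import *
where()"
```

```text
t 14.68 bar in hook mm [  1.8  -0.3 -71.2] tilt 0.9 side 0.0 barskew -0.1 F s [-0.7  1.1  3.7]
```

```bash

python3 -m handwheel '[0.2,0,0,-0.0008,0,0,0, 0.2,0,0,-0.001,0,0,0, 0.2,0,0,-0.001,0,0,0, 0.2,0,0,-0.001,0,0,0]' 25; python3 -c "
from k import *
where()"
```

```text
t: 15.02
tool_pos: [0.6173, 0.1139, 0.0906]
tool_rot: [3.061, 0.691, -0.028]
contact_force: [-1.2, 0.1, 2.5]
opening: 0.0321
t 15.02 bar in hook mm [  1.6  -0.2 -71.1] tilt 1.0 side -0.0 barskew -0.1 F s [-1.1  0.6  2.5]
```

```bash

python3 -m handwheel '[0.4,0,0,0,0,0,0, 0.42,0,0,0,0,0,0, 0.44,0,0,0,0,0,0, 0.47,0,0,0,0,0,0, 0.5,0,0,0,0,0,0, 0.55,0,0,0,0,0,0, 0.6,0,0,0,0,0,0, 0.6,0,0,0,0,0,0]'; python3 -c "
from k import *
where()
for n in ('side','top'):
    im,d=ctrl.get_image(n)
    if n=='side': crop(im,135,220,225,290,8,'pics/s19.png')
    else: crop(im,110,130,190,190,8,'pics/s20.png')
where()"
```

```text
t: 15.68
tool_pos: [0.6174, 0.114, 0.091]
tool_rot: [3.06, 0.691, -0.027]
contact_force: [0.8, -0.6, 0.0]
opening: 0.051
t 15.68 bar in hook mm [  1.7  -0.1 -70.7] tilt 1.0 side 0.0 barskew -0.0 F s [ 0.5 -0.9  0. ]
t 15.78 bar in hook mm [  1.7  -0.1 -70.7] tilt 1.0 side 0.0 barskew -0.0 F s [0.6 0.5 0.7]
```

View pics/s19.png

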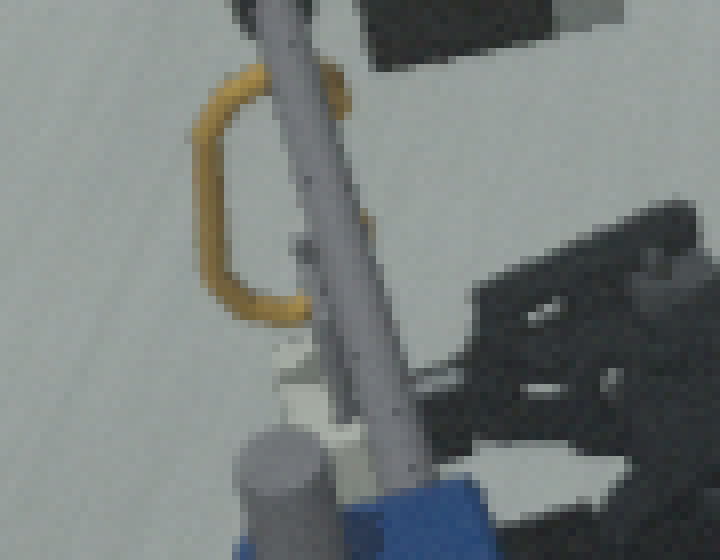

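View pics/s20.png

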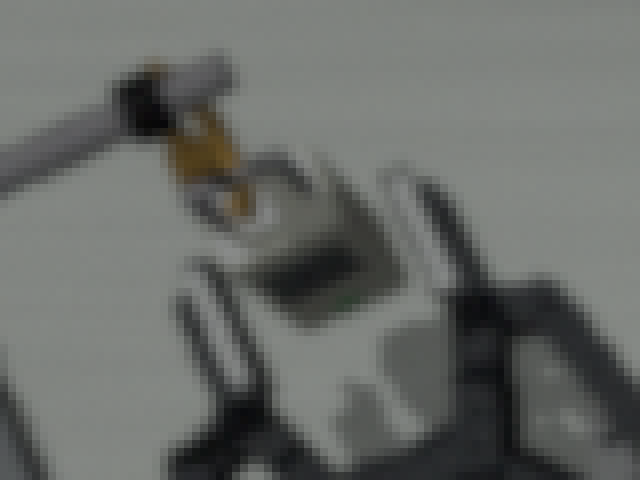

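Fingers are clear of both case sides and the logger hangs. Open more and retract straight back.

```bash

python3 -m handwheel '[0.75,0,0,0,0,0,0, 0.8,-0.002,0,0,0,0,0, 0.8,-0.008,0,0,0,0,0, 0.8,-0.018,0,0,0,0,0, 0.8,-0.03,0,0,0,0,0, 0.8,-0.045,0,0,0,0,0, 0.8,-0.06,0,0,0,0,0, 0.8,-0.08,0,0,0,0,0, 0.8,-0.1,0,0,0,0,0, 0.8,-0.12,0,0,0,0,0, 0.8,-0.14,0,0,0,0,0, 0.8,-0.14,0,0,0,0,0]'; python3 -m handwheel '[0.8,0,0,0,0,0,0, 0.8,0,0,0,0,0,0, 0.8,0,0,0,0,0,0, 0.8,0,0,0,0,0,0, 0.8,0,0,0,0,0,0, 0.8,0,0,0,0,0,0, 0.8,0,0,0,0,0,0, 0.8,0,0,0,0,0,0, 0.8,0,0,0,0,0,0, 0.8,0,0,0,0,0,0, 0.8,0,0,0,0,0,0, 0.8,0,0,0,0,0,0]' >/dev/null; python3 -c "
from k import *
where()
a=[]
for n in ('side','top'):
    im,d=ctrl.get_image(n);a.append(im)
    if n=='side': crop(im,135,200,235,275,8,'pics/s21.png')
    else: crop(im,110,130,190,190,8,'pics/s22.png')
im,d=ctrl.get_image('side')
df=cv2.absdiff(im,a[0])[215:290,140:200];print(df.max(),df.mean())
cv2.imwrite('pics/full.png',im)
cv2.imwrite('pics/fullt.png',a[1])"
```

```text
t: 16.78
tool_pos: [0.4957, 0.0497, 0.0923]
tool_rot: [3.06, 0.687, -0.02]
contact_force: [0.4, -1.5, -0.6]
opening: 0.0684
t 17.78 bar in hook mm [-135.    -3.   -70.7] tilt 0.9 side -0.0 barskew 0.1 F s [-0.3  0.6  0.1]
16 1.7093333333333334
```

View pics/s21.png

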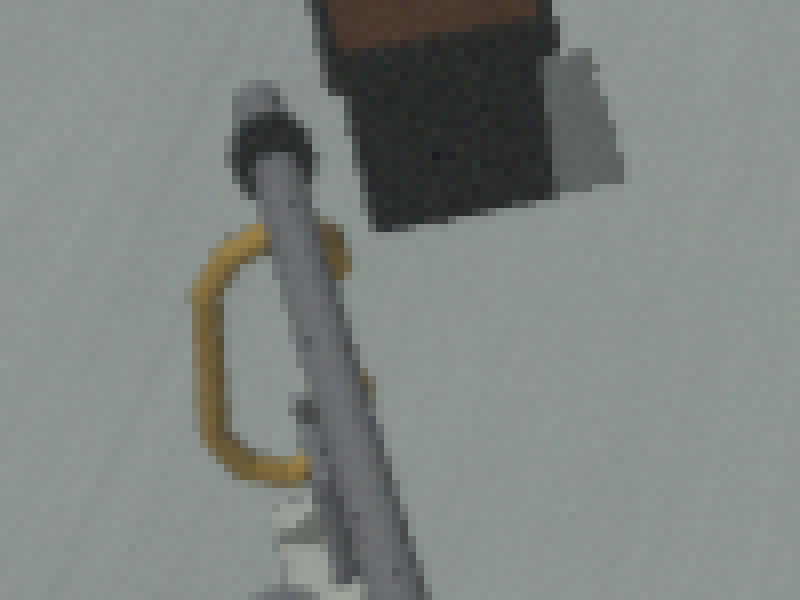

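View pics/s22.png

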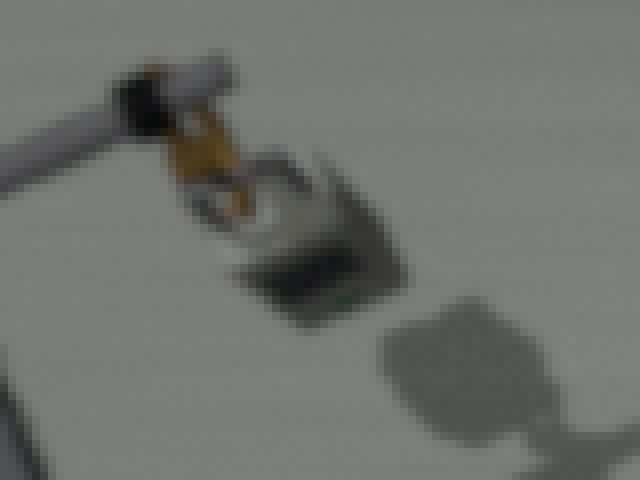

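View pics/full.png

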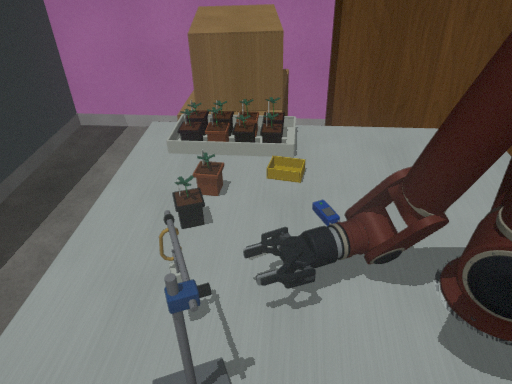

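```bash
python3 -c "
from station import ctrl
print(ctrl.finish_job())"
```

```text
the job is handed in; nothing more can be done
None
```

I hung the large white logger on the brass hook and handed the job in at about 18 s of the 72 s allowed. No verdict was reported.

**What I did:**
- I gripped the logger across the sides of its case, lifted it and tilted it 45° with the eye leading. I pushed the bar against the gate about 8 mm above the nose.
- The hook swung back roughly 6 mm with almost no force, then stood firm, and the gate opened at about 3.7 N. I lowered the bar behind the nose into the bend, turned the logger upright and let go.

**Last checks:**
- **Hanging:** The eye bar sits in the bend with the nose through the loop. Two pictures 0.1 s apart showed only noise, so the logger is still, eye up, and the gripper is about 14 cm clear.
- **Gate:** In the last pictures it was hidden behind the cross bar. I take it as shut because it showed shut once the bar had gone down past it, and later it no longer appears in the open space of the hook.
- **Forces:** The bar touched the seat about 1 mm earlier than planned, which read about 8 N for a moment before I backed off. The limit is 15 N. The arm's reckoning and the camera positions disagreed by about 2–3 mm, so I aligned on the relative view.
- **Pots and tub:** They look unmoved in the final side picture, though I did not measure this.

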